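Load a tape cassette into the label printer

TASK

The label printer on the desk is empty: press its lid release, steady the lid as it pops up and swing it right back, without flinging it, until it stands open on its own. Then take the thicker of the two tape cassettes out of the rack and set it fully home in the printer's bay, lying flat with its window up and its nose towards the front of the printer. Close the lid without slamming it and press it down until it catches, without disturbing the other cassette, the mouse or the mug.

Things in the scene. Friction and masses are not known exactly. Their poses are not given: they have to be found in the camera images.
- printer: Label printer: light grey desktop machine, 210 mm deep, 180 mm wide, deck 72 mm high, with a dark grey lid; fixed. Origin: centre of its underside on the desk. Axes: -x towards its front (the side with the release key and the tape outlet), y across it to the left seen from the front, z up
- bay (a point): Centre of the floor of the printer's cassette bay, 48 mm above the desk, 24 mm below the deck; axes as the printer's. Bay 95 (x) by 65 mm (y), plus a notch 29 mm wide going 13 mm further to -x for the nose. Midway along both long sides finger hollows, as deep as the bay, 38 mm wide (x), reach 62 mm from the centre. Cassette home: its centre 13 mm above this point, its x along this x, its y up
- release_top (a point): Centre of the top of the lid release: the one large oblong key (20 x 46 mm, top 79 mm above the desk) in the middle of the printer's front deck, 100 mm in front of the bay centre, 30 mm in front of the shut lid. The three small round keys and display beside it do nothing. Pressed straight down it lets the lid go at 2 to 3 mm, about 5 N; it springs back
- release (a joint): Travel of the release key: 0 up, 0.006 m fully down (8 N)
- lid (a joint): Lid angle: 0 to 0.015 rad shut and caught; 0.95 (54 degrees) where it rests on its spring after popping up; 1.57 upright; 1.85 fully back at its stop. Beyond 1.45 it falls back and stays by its own weight; below 1.35 it comes down by itself, slowed by a damper, and stops at 0.95 on the spring. From there it must be pressed down, about 6 N at the front edge, to snap past the catch
- lid_hinge (a point): Middle of the lid's hinge axis at the rear of the printer's deck, 63 mm behind the bay centre, 74 mm above the desk; the axis runs along the printer's y. Axes as the printer's; does not turn with the lid
- lid_lip (a point): Middle of the finger lip on the lid's front edge, 137 mm from the hinge axis; turns with the lid. Lid: shallow cover 140 mm long, 160 mm wide; shut, its top is 94 mm and its rim 72 mm above the desk (4 mm top plate, 18 mm skirts around, hollow below, a small catch hook in the middle of the front). Its axes: -x from hinge to lip, y along the hinge, z out of the outer face
- wide_mid (a point): Centre of the thicker tape cassette, the one to load: light grey flat box 90 x 60 x 26 mm, with a nose (tape outlet) 10 mm long and 24 mm wide on one short end; 0.1 to 0.17 kg. Axes: -x towards the nose, y out of the face with the dark window, z along its 60 mm width. The other large face, its underside, has two small dark hub sockets
- wide_nose (a point): End of the nose of the thicker cassette, 55 mm from its centre. At the start this cassette stands on a long edge (z up, centre 34 mm above the desk) in one of the rack's two slots, its lower 24 mm between the slot walls. Set down on its long edge on a flat place it stands by itself; pushed sideways near the top it topples flat
- narrow_mid (a point): Centre of the thinner tape cassette, 90 x 60 x 16 mm, same shape and material, in the other slot; leave it there
- rack: Mid grey stand for the cassettes, 112 x 132 mm, fixed; origin under it on the desk, midway between the slots. Its two slots run along its x, 85 mm apart (y), 30 mm wide, walls up to 28 mm above the desk
- mat_mid (a point): Middle of the top of the grey mouse mat, 210 mm (x) by 170 mm (y), 3 mm thick, fixed: a clear space between the printer and the rack, where the cassette can be laid flat to take it again by its long sides, as the bay's finger hollows ask
- mouse: Grey computer mouse, 104 x 60 x 34 mm, beyond the mat; bystander
- mug: White mug, 82 mm across, 95 mm high, with a handle, at the far side of the desk; bystander
Things that resemble listed ones, but are neither listed nor needed, are in the scene too. Leave any orange or purple look-alike of the part that bears wide_mid alone.

How it is judged:
On the way, in this order (a step that is already met when the one before it is completed fails the run):
1. the catch is released and the lid has popped up (value of joint lid above 0.25 rad), for 0.05 s.
2. the lid stands fully back, still, with nothing holding it (value of joint lid above 1.7 rad and velocity of joint lid between -0.2 and 0.2 rad/s and contact force between anything else and lid below 0.3 N), for 0.3 s.
3. the thicker cassette is home in the bay, let go, window up and nose to the front, the lid still open (horizontal distance between wide_mid and bay below 0.006 m and z of wide_mid in the frame of bay between 0.01 and 0.016 m and angle between wide_mid's own y axis and vertical below 0.06 rad and x of wide_nose in the frame of bay below -0.045 m and contact force between the fingers and wide below 0.1 N and value of joint lid above 0.4 rad), for 0.2 s.
At the end, for the whole second after the job is handed in: The lid is shut and caught (within 0.03 rad of shut, against its spring), the thicker cassette lies home in the bay at rest: its centre within 6 mm of the bay's centre sideways and 3 mm of its seated height, flat within 0.06 rad, window up, nose to the front (horizontal distance between wide_mid and bay below 0.006 m and z of wide_mid in the frame of bay between 0.01 and 0.016 m and angle between wide_mid's own y axis and vertical below 0.06 rad and x of wide_nose in the frame of bay below -0.045 m and value of joint lid below 0.03 rad and linear speed of wide below 0.03 m/s); the robot touches nothing.
It fails at once if the lid is flung back against its stop (faster than 5 rad/s near the end of its swing) (value of joint lid above 1.3 rad and velocity of joint lid above 5 rad/s).
It fails at once if the lid is slammed (driven down faster than 6 rad/s) (value of joint lid above 0.15 rad and velocity of joint lid below -6 rad/s).
It fails at once if the thinner cassette is taken or knocked out of its slot (moved more than 25 mm) (distance of narrow_mid from where it was at the start of the episode above 0.025 m).
It fails at once if the mouse or the mug is pushed away (more than 30 mm) (distance of any of mouse, mug from where it was at the start of the episode above 0.03 m).
It also fails if it takes over 72 s, if anything falls off the work surface, if the arm or the gripper's body presses on something with over 40 N, if the wrist force passes 120 N, or if a joint passes its speed limit or range.

ROBOT

A 7-joint arm with a two-finger parallel gripper is mounted at the origin on the work surface. World frame = base frame: x ahead of the robot, y to its left, z up, the work surface at z = 0. Lengths are in m, angles in rad, forces in N, time in s.
With the tool pointing down it reaches from about 0.425 to 0.95 m from the base axis. Payload 4.7 kg.
Tool frame: the origin (TCP) lies on the centre line of the jaws, within the pads' length; the fingertips stand 8 mm ahead of it and the grasp point (between the pads) lies 11 mm behind it (bot.tip_extent is the distance from the TCP to the fingertips, in m); z points along the fingers, y is the direction in which the jaws open and shut (so a half turn about z gives the same grasp; the last joint's range is limited). The gripper opens to 87 mm and grips with 3 to 60 N. Pads are 19 mm wide; open, the fingers measure 117 mm over their backs; the gripper's body (75 mm by 190 mm) begins 51 mm behind the grasp point.
Start: joints at [1.31, 0.469, -0.049, 1.532, 0.024, 1.141, -0.082], TCP at [0.155, -0.657, 0.231] pointing down, gripper open.
Joint ranges: [-2.59, 2.59], [-0.33, 1.99], [-1.39, 1.29], [0.1, 2.45], [-1.04, 4.18], [0.21, 1.99], [-2.66, 2.66]. Speed limits (rad/s): [2.57, 2.57, 3.14, 3.14, 3.14, 3.14, 3.14].

INTERFACE

Orientations are given as a unit quaternion [x, y, z, w].
In Python, from rig import bot gives the robot as it stands.
- The arm moves only by the shell command python3 -m crank 'ROWS'. ROWS is JSON, one flat list of numbers, 7 for each row, row after row: the finger opening in mm, from 0 to 87, then the shift along the world's x, y, z in mm, then the turn, a rotation vector about the world's x, y, z in degrees. In form: [hand, tx, ty, tz, ax, ay, az, hand, tx, ty, tz, ax, ay, az, ...]. A call has 1 to 10 rows; each row shifts and turns the commanded pose from where the row before left it; what a row does not reach is not made up. A row lasts 1/12 s, in which the tool goes at most 41.7 mm and 7.16 degrees, less where a joint would pass 70% of its speed; a pose out of reach is approached as far as the arm can. A call with a gripper value outside its range is refused whole. The fingers move at their own pace and stop on an object; the grip force is fixed at half the most. Time passes only in rows, so rows that do not move let the fingers close. It gives the time, the measured TCP pose, the force and the opening at its end, in the units of the state.
- bot.get_obs(): the state, without advancing time (a new reading comes with each control period).
- bot.capture(name): name is "scene" or "top"; returns the picture (400x640x3 uint8, blue, green, red); there is no depth.
- bot.camera_params(name): a dict with "fov_y" (degrees; the focal length in pixels is half the picture's height over the tangent of half this angle, whatever the lens; pixels are square), "cx", "cy" (the principal point, pixels), "pose" (4x4, takes a point from camera to world coordinates). Camera axes: x right, y up, looking along -z (the intrinsics and any distortion apply to the point x, -y, -z); pixel columns grow to the right and rows downward; lengths in m; the calibration is good to about 2 mm. A picture is of the moment at which its call begins. camera_params takes no time and is no camera call.
- bot.job_done(): hands the job in, once; it reports no verdict.
Trained networks look in the newest picture that a camera, given by its name, has taken for a name from the list of things; names that differ only in an ending like _2 or _b are one class to them, and where a whole thing is asked for, a point or a joint stands for the part that bears it (a point fixed in the world has none). Each returns a list of dicts, best first, with "conf" (0 to 1); they miss things now and then, are a little off and sometimes report something else, mostly with a low value. They report only what shows in the picture. A call takes as long as a camera call. They do not tell look-alikes from the thing itself.
- bot.find_in(camera, query): "xyz" ([x, y, z] in m, in world coordinates, good to about 4 mm: the middle of the surface that is visible of it).
The state is a dict: "t": time; "q": joint angles; "qvel": joint speeds; "joint_torque": joint torques, N m; "tool_pos": TCP position; "orientation": TCP orientation; "force": force on the tool from outside, world axes, zero at the start; "wrist_torque": the same for the moment, N m; "gripper_width": finger opening in m.
Only numpy, scipy, OpenCV 4.12 (cv2) and the standard library are available. Lean on these libraries where they do the work, as an engineer would, in place of code of your own. Each camera call takes 0.05 s, during which the arm holds its last target.

## Working session

There is one attempt and no reset: what is moved stays moved. The work goes in short steps, Python scripts to look and compute and a shell command to move; the robot and the scene stay as the last step left them, time stands still between calls to the robot, and variables do not carry over. Pictures are saved under pics/ and viewed, and the job is handed in when it is done.

```bash
mkdir -p pics; ls; python3 - <<'E'
from rig import bot
import cv2
for n in("scene","top"):
    im=bot.capture(n); cv2.imwrite(f"pics/{n}0.png",im)
    p=bot.camera_params(n); print(n,p)
print(bot.get_obs(), bot.tip_extent)
for n in("scene","top"):
  for q in("printer","release_top","lid_lip","lid_hinge","wide_mid","wide_nose","narrow_mid","rack","mat_mid","mouse","mug","bay"):
    try: print(n,q,[( [round(v,3) for v in d["xyz"]],round(d["conf"],2)) for d in bot.find_in(n,q)][:4])
    except Exception as e: print(n,q,e)
E
```

```text
pics
scene {'fov_y': 43.64476648181986, 'cx': 329.50162984304916, 'cy': 196.05527710568433, 'pose': array([[ 0.30847862, -0.64427926,  0.69981796,  1.43706536],
       [ 0.95122788,  0.21090289, -0.2251344 , -0.33863992],
       [-0.00254421,  0.7351355 ,  0.67791543,  0.94817544],
       [ 0.        ,  0.        ,  0.        ,  1.        ]])}
top {'fov_y': 53.6824948037222, 'cx': 316.956778884095, 'cy': 202.77203810757425, 'pose': array([[-9.73999784e-04,  9.89452554e-01, -1.44854044e-01,
         3.83600426e-01],
       [-9.99821705e-01, -3.69515957e-03, -1.85176670e-02,
        -5.07154858e-02],
       [-1.88576117e-02,  1.44810181e-01,  9.89279739e-01,
         9.44721627e-01],
       [ 0.00000000e+00,  0.00000000e+00,  0.00000000e+00,
         1.00000000e+00]])}
{'t': 0.1, 'q': array([ 1.31007851,  0.46938831, -0.04861301,  1.53358363,  0.02409595,
        1.14099018, -0.08227976]), 'qvel': array([-0.00171341, -0.00250038,  0.00083514, -0.00313846,  0.00134647,
       -0.00093954,  0.00038962]), 'joint_torque': array([ 1.10858713e-03, -5.09171355e+01, -8.07191944e-02, -2.3682881
[... 1174 characters left out ...]
503, 0.242, 0.096], 0.66)]
top release_top [([0.431, 0.232, 0.08], 0.71)]
top lid_lip []
top lid_hinge [([0.499, 0.232, 0.092], 0.89)]
top wide_mid [([0.457, -0.27, 0.061], 0.96), ([0.316, -0.209, 0.06], 0.89), ([0.463, -0.229, 0.003], 0.64), ([0.422, -0.384, 0.059], 0.59)]
top wide_nose [([0.618, -0.33, 0.061], 0.98), ([0.46, -0.273, 0.065], 0.7), ([0.315, -0.21, 0.064], 0.67), ([0.422, -0.382, 0.059], 0.58)]
top narrow_mid [([0.471, -0.188, 0.065], 0.68), ([0.461, -0.269, 0.061], 0.49)]
top rack [([0.464, -0.228, 0.003], 0.96)]
top mat_mid [([0.454, 0.001, 0.006], 0.56)]
top mouse [([0.676, -0.023, 0.037], 0.83)]
top mug [([0.739, -0.136, 0.05], 0.8)]
top bay [([0.499, 0.24, 0.099], 0.76)]
```

View pics/scene0.png

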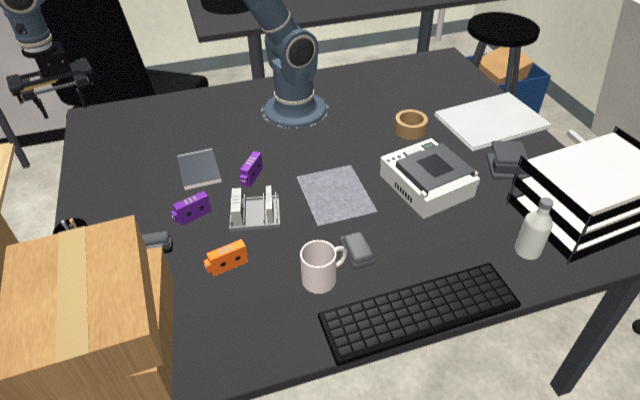

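View pics/top0.png

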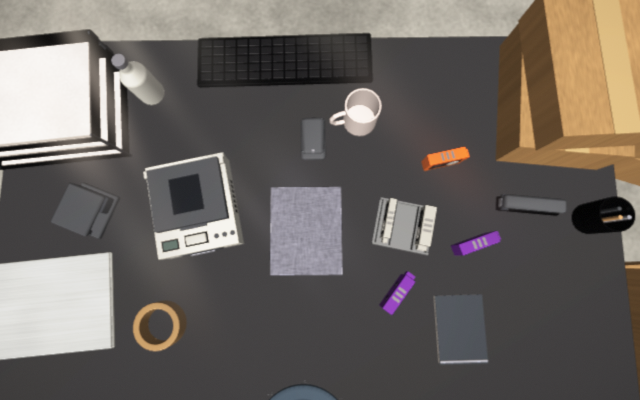

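The top view shows the printer at about (195,205), mat at (306,230), and rack at (405,226) with two light-grey cassettes at (388,222) and (427,228). The look-alikes are purple (398,293), purple (477,243) and orange (446,159). I'll enlarge the rack and printer.

```bash
cat > h.py <<'E'
import numpy as np, cv2
from rig import bot
def K(n):
    p=bot.camera_params(n); f=200/np.tan(np.radians(p["fov_y"])/2); return f,p["cx"],p["cy"],np.array(p["pose"])
def proj(n,P):
    f,cx,cy,T=K(n); P=np.atleast_2d(P); c=(P-T[:3,3])@T[:3,:3]
    return np.c_[cx+f*c[:,0]/-c[:,2], cy-f*c[:,1]/-c[:,2]]
def unproj(n,uv,z):
    f,cx,cy,T=K(n); uv=np.atleast_2d(uv).astype(float)
    d=np.c_[(uv[:,0]-cx)/f,-(uv[:,1]-cy)/f,-np.ones(len(uv))]@T[:3,:3].T
    return T[:3,3]+d*((z-T[2,3])/d[:,2])[:,None]
def crop(im,x0,y0,x1,y1,s,name,grid=10):
    c=cv2.resize(im[y0:y1,x0:x1],None,fx=s,fy=s,interpolation=cv2.INTER_CUBIC)
    for u in range((x0//grid+1)*grid,x1,grid): cv2.putText(c,str(u),((u-x0)*s-8,8),0,.3,(0,0,255),1); cv2.line(c,((u-x0)*s,10),((u-x0)*s,14),(0,0,255),1)
    for v in range((y0//grid+1)*grid,y1,grid): cv2.putText(c,str(v),(0,(v-y0)*s+3),0,.3,(0,0,255),1)
    cv2.imwrite("pics/"+name,c)
E
python3 - <<'E'
from h import *
im=cv2.imread("pics/top0.png")
crop(im,365,185,445,265,7,"rack_t.png")
crop(im,135,145,255,265,5,"prn_t.png")
im=cv2.imread("pics/scene0.png")
crop(im,220,170,300,240,8,"rack_s.png")
E
```

```text
(no output)
```

View pics/rack_t.png

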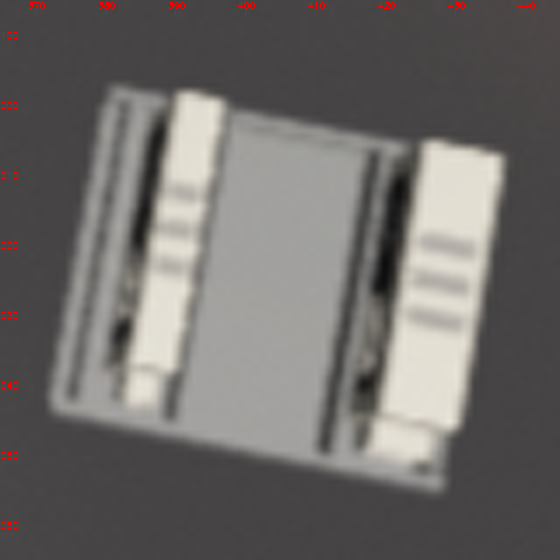

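View pics/prn_t.png

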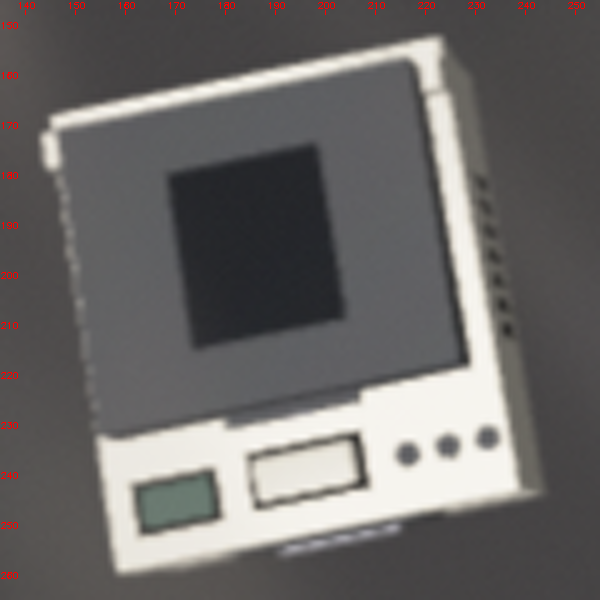

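View pics/rack_s.png

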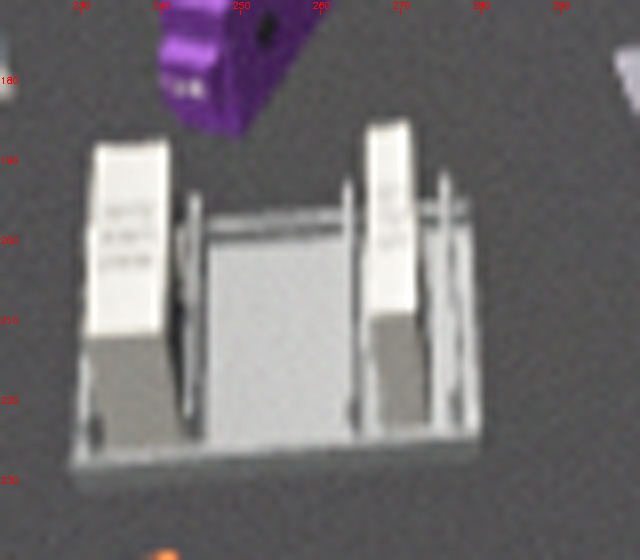

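The rack crop shows two light-grey cassettes: thin at (388,222) and thick at (427,228). The thick one, top face about 11 px against 7 px, fits the description, and its nose is at the lower end (423,247). The other three are coloured look-alikes, so I leave them alone. The release key in the printer crop is at (196,239). Next I'll work out the poses.

```bash
python3 - <<'E'
from h import *
def c(pts,off,s): return np.array(pts,float)/s+np.array(off)-0.0
def yaw(a,b): d=b-a; return round(np.degrees(np.arctan2(d[1],d[0])),1)
np.set_printoptions(precision=4,suppress=True)
for nm,pts,z,off,s in [("deck",[(118,573),(520,490),(440,38),(50,115)],.072,(135,145),5),
 ("key",[(256,508),(368,487),(360,433),(248,458)],.079,(135,145),5),
 ("lid",[(100,437),(468,362),(410,60),(55,128)],.094,(135,145),5),
 ("wide",[(383,415),(460,430),(503,155),(425,140)],.064,(365,185),7),
 ("narrow",[(125,368),(178,374),(226,98),(175,91)],.064,(365,185),7),
 ("widenose",[(365,455),(430,465),(440,425),(373,415)],.046,(365,185),7),
 ("mat",[(270,274),(342,274),(341,187),(270,187)],.003,(0,0),1)]:
    P=unproj("top",c(pts,off,s),z)
    m=P.mean(0)
    print(nm,m[:2],"yaw x",yaw(P[0],P[3]),yaw(P[1],P[2]),"y",yaw(P[1],P[0])-90,yaw(P[2],P[3])-90, "len",np.linalg.norm(P[3]-P[0]),np.linalg.norm(P[1]-P[0]))
E
```

```text
deck [0.5074 0.2476] yaw x 11.8 11.6 y 11.5 11.200000000000003 len 0.21125256807151774 0.1804132862312301
key [0.4303 0.2301] yaw x 11.8 10.7 y 10.5 12.5 len 0.022366864665466484 0.04985034146867694
lid [0.5287 0.2516] yaw x 11.6 12.6 y 11.400000000000006 10.799999999999997 len 0.140125540088227 0.16253752790894896
wide [ 0.4604 -0.2815] yaw x -10.8 -11.2 y -11.200000000000003 -11.299999999999997 len 0.0891073711750331 0.024423704479882746
narrow [ 0.4773 -0.1976] yaw x -11.6 -11.4 y -6.599999999999994 -8.200000000000003 len 0.09060164290615375 0.016788281097603726
widenose [ 0.4118 -0.2711] yaw x -13.4 -16.3 y -8.900000000000006 -8.599999999999994 len 0.013140155751543146 0.020892792148508397
mat [ 0.4564 -0.0061] yaw x 0.9 0.1 y 0.0 -0.29999999999999716 len 0.2080500106975339 0.169164192353348
```

Thick cassette: centre (0.460,-0.281), yaw −11°, nose towards −x. Printer yaw is about 11.5°, key at (0.430,0.230), bay about (0.528,0.251). I'll move over to the key with the fingers closed.

```bash
python3 -m crank '[0,28,22,0,0,0,0, 0,28,22,0,0,0,0, 0,28,22,0,0,0,0, 0,28,22,0,0,0,0, 0,28,22,0,0,0,0, 0,28,22,0,0,0,0, 0,28,22,0,0,0,0, 0,28,22,0,0,0,0, 0,28,22,0,0,0,0, 0,28,22,0,0,0,0]'; python3 -m crank '[0,10,38,0,0,0,0, 0,10,38,0,0,0,0, 0,10,38,0,0,0,0, 0,10,38,0,0,0,0, 0,5,38,0,0,0,0, 0,5,38,0,0,0,0, 0,0,38,0,0,0,0, 0,0,38,0,0,0,0, 0,-5,38,0,0,0,0, 0,-5,38,0,0,0,0]'
```

```text
t: 2.13
tool_pos: [0.4363, -0.4358, 0.2308]
orientation: [0.993, 0.116, 0.0, 0.0]
force: [0.4, 0.1, 0.4]
gripper_width: 0.0282
t: 2.97
tool_pos: [0.4749, -0.0551, 0.2308]
orientation: [0.993, 0.116, 0.0, 0.0]
force: [0.2, 0.1, -0.1]
gripper_width: 0.0007
```

```bash
python3 -m crank '[0,-6,38,-5,0,0,0, 0,-6,38,-5,0,0,0, 0,-6,38,-10,0,0,0, 0,-6,38,-15,0,0,-1, 0,-6,38,-20,0,0,-1, 0,-6,38,-25,0,0,0, 0,-6,38,-25,0,0,0, 0,-2,20,-20,0,0,0, 0,0,0,0,0,0,0]'
```

```text
t: 3.72
tool_pos: [0.4292, 0.2248, 0.1082]
orientation: [0.995, 0.102, -0.003, -0.001]
force: [0.2, -0.6, 0.9]
gripper_width: 0.0007
```

```bash
python3 -m crank '[0,1,5,-10,0,0,0, 0,0,0,-8,0,0,0, 0,0,0,-4,0,0,0, 0,0,0,-3,0,0,0, 0,0,0,0,0,0,0]'; python3 - <<'E'
from h import *
im=bot.capture("scene"); crop(im,340,100,500,240,4,"s1.png",20)
print(bot.get_obs()["force"])
E
```

```text
t: 4.13
tool_pos: [0.4338, 0.2242, 0.0859]
orientation: [0.995, 0.097, -0.0, 0.001]
force: [-0.8, -1.7, 1.9]
gripper_width: 0.0004
[-1.17558891 -1.51427613  1.96933318]
```

View pics/s1.png

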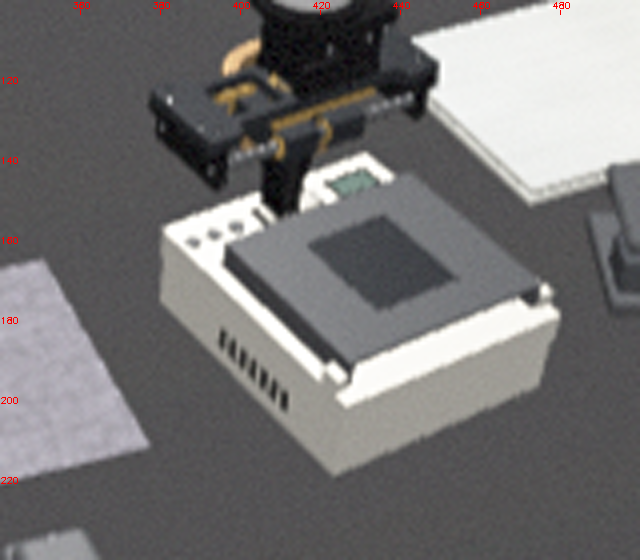

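The scene view shows the closed fingers standing on the key at about (411,152), with the lid still shut. I'll press further.

```bash
python3 -m crank '[0,0,0,-3,0,0,0, 0,0,0,-2,0,0,0, 0,0,0,0,0,0,0]'; python3 - <<'E'
from h import *
im=bot.capture("scene"); crop(im,340,60,500,240,3,"s2.png",20)
E
```

```text
t: 4.43
tool_pos: [0.434, 0.2245, 0.0815]
orientation: [0.995, 0.098, 0.0, 0.001]
force: [-0.6, -2.9, 7.6]
gripper_width: 0.0006
```

View pics/s2.png

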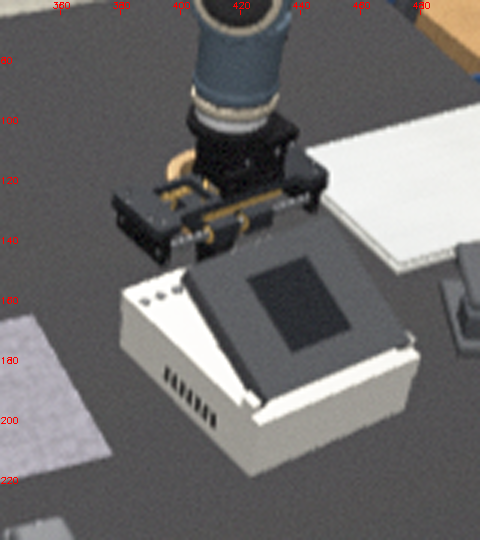

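The lid has popped and is on its way up, now near the gripper. I'll ease up off the key and back.

```bash
python3 -m crank '[0,0,0,6,0,0,0, 0,-8,-1,8,0,0,0, 0,-8,-1,10,0,0,0, 0,0,0,0,0,0,0, 0,0,0,0,0,0,0]'; python3 - <<'E'
from h import *
im=bot.capture("scene"); crop(im,340,60,500,240,3,"s3.png",20)
E
```

```text
t: 4.9
tool_pos: [0.4173, 0.224, 0.1056]
orientation: [0.995, 0.099, 0.001, -0.0]
force: [0.6, 0.1, 0.1]
gripper_width: 0.0004
```

View pics/s3.png

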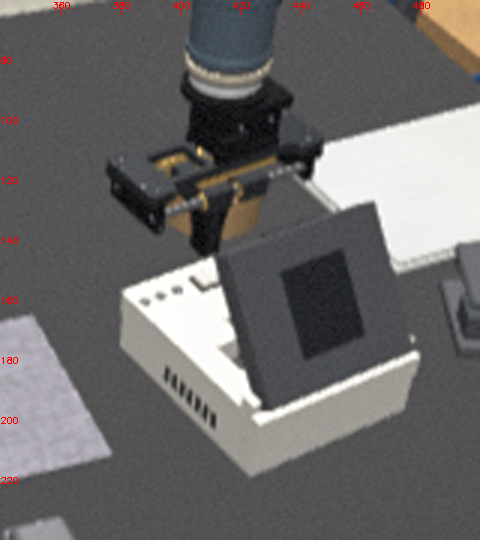

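The lid rests at about 54°. I'll raise the fingertips to 164 mm, shift off-centre, and push the lid's lip rearwards.

```bash
python3 -m crank '[0,0,-10,25,0,0,0, 0,0,-10,25,0,0,0, 0,10,-5,16,0,0,0, 0,25,5,0,0,0,0, 0,25,5,0,0,0,0, 0,10,2,0,0,0,0, 0,10,2,0,0,0,0]'; python3 -m crank '[0,10,2,0,0,0,0, 0,10,2,0,0,0,0, 0,10,2,0,0,0,0, 0,10,2,0,0,0,0, 0,10,2,0,0,0,0, 0,10,2,0,0,0,0, 0,0,0,0,0,0,0]'
python3 - <<'E'
from h import *
im=bot.capture("scene"); crop(im,340,60,500,240,3,"s4.png",20)
E
```

```text
t: 5.53
tool_pos: [0.4982, 0.2125, 0.1702]
orientation: [0.995, 0.098, -0.001, -0.0]
force: [-0.1, 0.4, -0.5]
gripper_width: 0.0002
t: 6.12
tool_pos: [0.5598, 0.2248, 0.1709]
orientation: [0.995, 0.098, 0.001, -0.0]
force: [0.6, 0.1, -0.2]
gripper_width: 0.0002
```

View pics/s4.png

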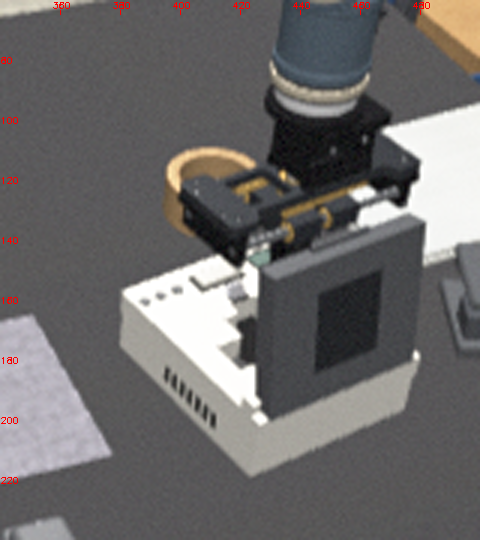

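The lid is near upright. I'll push a little further slowly, then back off.

```bash
python3 -m crank '[0,8,2,0,0,0,0, 0,8,2,0,0,0,0, 0,8,1,0,0,0,0, 0,4,1,0,0,0,0, 0,0,0,0,0,0,0, 0,-10,-2,0,0,0,0, 0,-20,-4,0,0,0,0, 0,-20,-4,0,0,0,0, 0,-20,-4,0,0,0,0, 0,-20,-4,0,0,0,0]'
python3 - <<'E'
from h import *
im=bot.capture("scene"); crop(im,340,60,500,240,3,"s5.png",20)
E
```

```text
t: 7.0
tool_pos: [0.4931, 0.2121, 0.1708]
orientation: [0.995, 0.099, -0.0, 0.0]
force: [0.8, 0.2, 0.1]
gripper_width: 0.0005
```

View pics/s5.png

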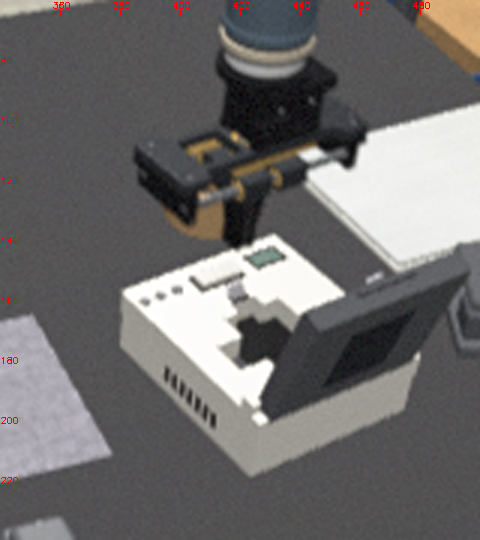

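The scene view shows the lid fully back on its own, and the bay open around (425,170) in full-image pixels. Next I go to the thick cassette.

```bash
python3 -m crank '[0,-2,-35,0,0,0,0, 0,-2,-35,0,0,0,-2, 60,-2,-35,0,0,0,-2, 60,-2,-35,0,0,0,-2, 60,-2,-35,0,0,0,-2, 60,-2,-35,0,0,0,-2, 60,-2,-35,0,0,0,-2, 60,-2,-35,0,0,0,-2, 60,-2,-35,0,0,0,-2, 60,-2,-35,0,0,0,-2]'; python3 -m crank '[60,-2,-35,0,0,0,-2, 60,-2,-35,0,0,0,-2, 60,-2,-35,-15,0,0,-0.5, 60,-2,-35,-15,0,0,0, 60,0,0,0,0,0,0,60,0,0,0,0,0,0]'
python3 - <<'E'
from h import *
im=bot.capture("top"); cv2.imwrite("pics/t6.png",im)
crop(im,365,185,445,265,7,"t6r.png"); crop(im,135,100,255,265,4,"t6p.png")
im=bot.capture("scene"); crop(im,200,150,300,240,6,"s6.png",20)
E
```

```text
t: 7.88
tool_pos: [0.4741, -0.1386, 0.1712]
orientation: [0.998, -0.059, -0.0, 0.0]
force: [0.9, 0.2, 0.3]
gripper_width: 0.0456
t: 8.38
tool_pos: [0.4654, -0.2788, 0.1399]
orientation: [0.995, -0.1, -0.001, -0.0]
force: [0.2, 1.1, 0.0]
gripper_width: 0.0598
```

View pics/t6r.png

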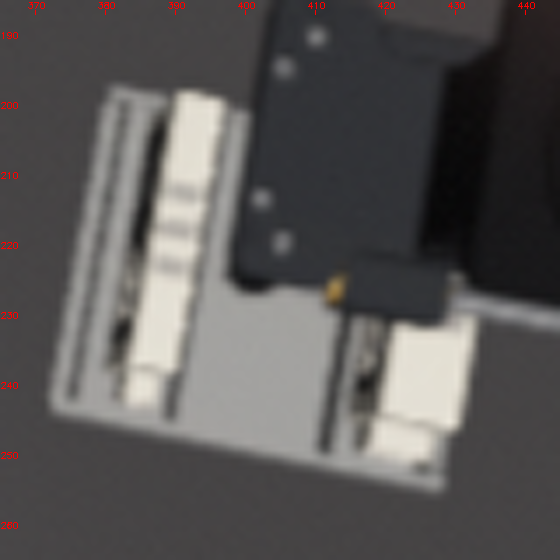

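View pics/t6p.png

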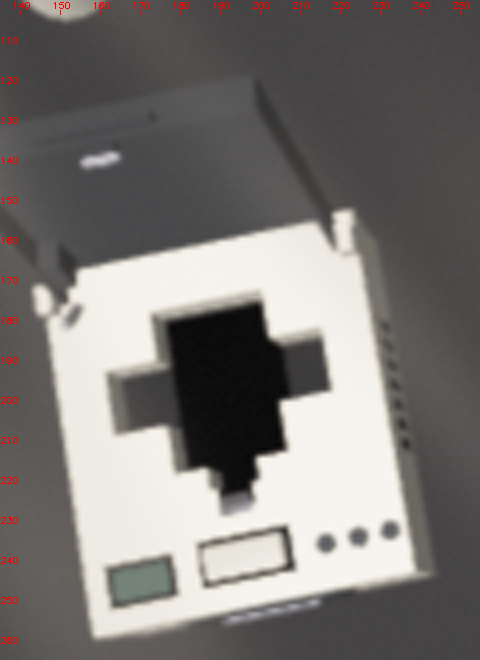

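View pics/s6.png

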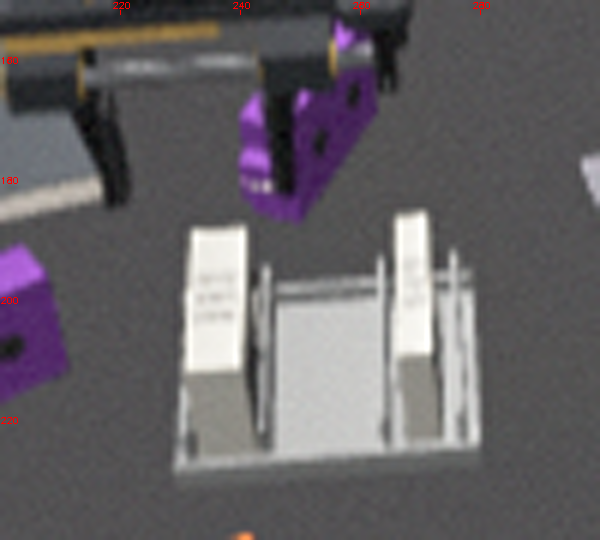

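The top view shows the empty bay centred at about (189,195), with the lid standing back clear of it. I'll refine the bay position and the cassette grasp.

```bash
python3 - <<'E'
from h import *
pts=np.array([(107,375),(117,433),(320,330),(330,390),(152,316),(262,293)])/4+np.array([135,100])
P=unproj("top",pts,.072)[:,:2]; print(P.round(4)); m=P[:4].mean(0); print("bay",m)
a=P[:2].mean(0)-P[2:4].mean(0); print("yaw",np.degrees(np.arctan2(a[1],a[0]))-90, np.linalg.norm(a))
r=P[4:].mean(0); print("rear mid",r, "bay from rear", r-.0475*np.array([np.cos(.2),np.sin(.2)]))
o=bot.get_obs(); print(o["tool_pos"])
E
```

```text
[[0.5333 0.3159]
 [0.5002 0.3084]
 [0.5586 0.1961]
 [0.5242 0.1892]
 [0.5671 0.2921]
 [0.5801 0.2299]]
bay [0.52906651 0.25236844]
yaw 11.637957299543999 0.12203732280964312
rear mid [0.57359275 0.26100359] bay from rear [0.52703959 0.25156679]
[ 0.46731656 -0.27599328  0.14107487]
```

```bash
python3 -m crank '[60,-2,-1,-20,0,0,0, 60,-2,-1,-20,0,0,0, 60,-2,-2,-20,0,0,0, 60,0,0,-16,0,0,0, 60,0,0,-14,0,0,0, 60,0,0,-9,0,0,0, 60,0,0,0,0,0,0]'
python3 - <<'E'
from h import *
im=bot.capture("scene"); crop(im,200,130,300,240,5,"s7.png",20)
E
```

```text
t: 9.07
tool_pos: [0.461, -0.2792, 0.0409]
orientation: [0.995, -0.096, -0.001, -0.001]
force: [0.8, 0.7, 0.6]
gripper_width: 0.06
```

View pics/s7.png

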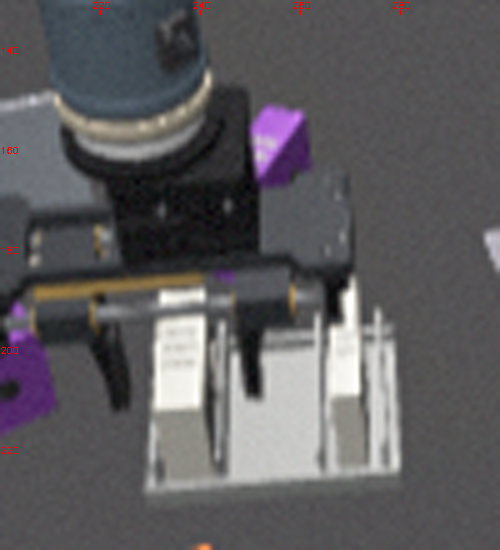

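The fingers straddle the thick cassette, and the gripper body is above the thin one. I'll close and lift.

```bash
python3 -m crank '[0,0,0,0,0,0,0, 0,0,0,0,0,0,0, 0,0,0,0,0,0,0, 0,0,0,0,0,0,0, 0,0,0,0,0,0,0, 0,0,0,0,0,0,0]'; python3 -m crank '[0,0,0,10,0,0,0, 0,0,0,15,0,0,0, 0,0,0,20,0,0,0, 0,0,0,25,0,0,0, 0,0,0,25,0,0,0, 0,0,0,0,0,0,0]'
python3 - <<'E'
from h import *
im=bot.capture("scene"); crop(im,200,100,300,240,4,"s8.png",20)
im=bot.capture("top"); crop(im,350,160,470,265,5,"t8.png")
E
```

```text
t: 9.62
tool_pos: [0.4616, -0.2815, 0.0422]
orientation: [0.995, -0.098, 0.0, 0.0]
force: [-0.2, 1.2, 1.7]
gripper_width: 0.0279
t: 10.12
tool_pos: [0.4644, -0.2829, 0.1422]
orientation: [0.995, -0.098, 0.004, 0.002]
force: [0.9, -0.3, -1.5]
gripper_width: 0.0259
```

View pics/s8.png

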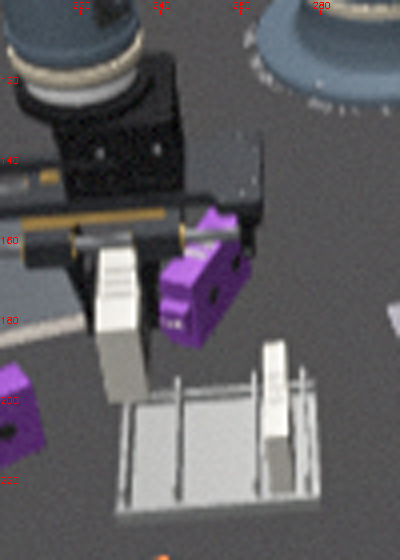

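View pics/t8.png

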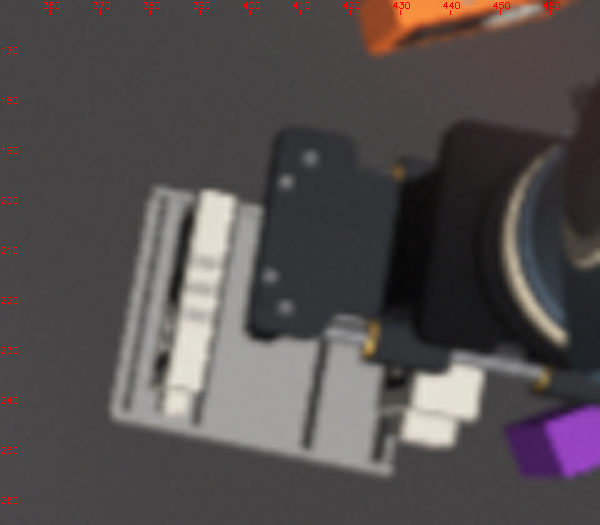

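The thick cassette is held (width 26 mm) and the thin one is undisturbed. I'll carry it to the mat and turn it to the printer's yaw.

```bash
python3 -m crank '[0,1,20,0,0,0,1, 0,1,32,0,0,0,2.5, 0,1,34,0,0,0,2.5, 0,1,34,0,0,0,2.5, 0,1,34,0,0,0,2.5, 0,1,34,0,0,0,2.5, 0,1,34,0,0,0,2.5, 0,1,34,0,0,0,2.5, 0,1,34,0,0,0,2.5, 0,1,20,0,0,0,2]'; python3 -m crank '[0,0,18,0,0,0,0, 0,0,0,-25,0,0,0, 0,0,0,-25,0,0,0, 0,0,0,-20,0,0,0, 0,0,0,-15,0,0,0, 0,0,0,-7,0,0,0, 0,0,0,-4,0,0,0, 0,0,0,0,0,0,0]'
```

```text
t: 11.05
tool_pos: [0.4697, 0.033, 0.1359]
orientation: [0.994, 0.106, -0.001, -0.001]
force: [-0.1, 0.6, -1.5]
gripper_width: 0.0257
t: 11.72
tool_pos: [0.4695, 0.0469, 0.0411]
orientation: [0.995, 0.103, -0.002, 0.001]
force: [-4.5, -1.0, 7.8]
gripper_width: 0.0259
```

It's standing on the mat (8 N contact). I'll open, rise, go round to the +y (window) side, then topple it away.

```bash
python3 -m crank '[55,0,0,2,0,0,0, 55,0,0,0,0,0,0, 55,0,0,0,0,0,0, 55,0,0,20,0,0,0, 55,0,0,25,0,0,0, 55,0,0,25,0,0,0, 0,-2,15,0,0,0,0, 0,-3,16,0,0,0,0, 0,-3,15,0,0,0,0, 0,0,0,0,0,0,0]'; python3 -m crank '[0,0,0,0,0,0,0,0,0,0,0,0,0,0, 0,0,0,-20,0,0,0, 0,0,0,-20,0,0,0, 0,0,0,-17,0,0,0, 0,0,0,0,0,0,0]'
python3 - <<'E'
from h import *
im=bot.capture("scene"); crop(im,280,120,400,240,5,"s9.png",20)
im=bot.capture("top"); crop(im,250,160,370,290,4,"t9.png")
E
```

```text
t: 12.55
tool_pos: [0.4631, 0.0956, 0.1134]
orientation: [0.994, 0.105, 0.001, -0.001]
force: [-1.1, 1.0, -0.1]
gripper_width: 0.0356
t: 13.05
tool_pos: [0.4614, 0.0906, 0.0532]
orientation: [0.995, 0.102, -0.003, 0.001]
force: [-0.3, -0.4, 0.1]
gripper_width: 0.0019
```

View pics/s9.png

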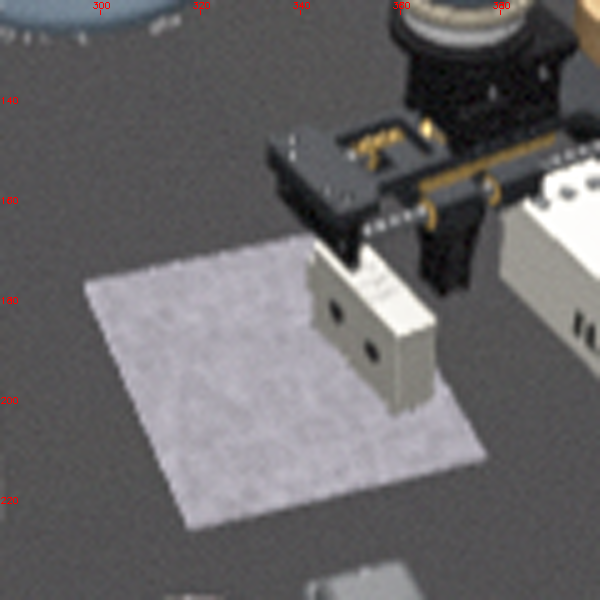

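View pics/t9.png

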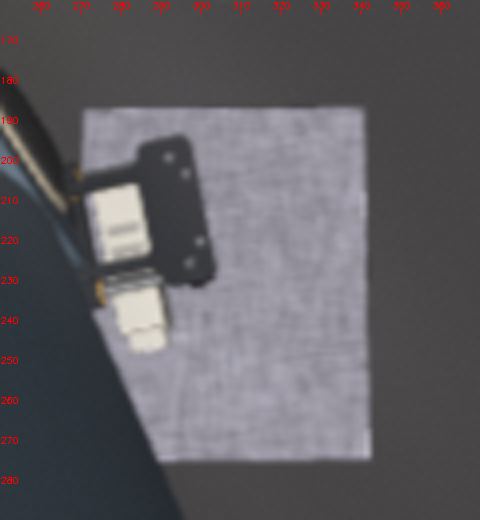

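The scene view shows the cassette standing with its hub sockets facing −y at about (347,182)/(354,190), so the window faces +y. Toppling towards −y puts the window up. I'll push gently.

```bash
python3 -m crank '[0,1,-8,0,0,0,0, 0,1,-5,0,0,0,0, 0,1,-5,0,0,0,0, 0,1,-5,0,0,0,0, 0,1,-5,0,0,0,0, 0,1,-5,0,0,0,0, 0,1,-5,0,0,0,0, 0,1,-5,0,0,0,0]'
python3 - <<'E'
from h import *
im=bot.capture("scene"); crop(im,280,120,400,240,5,"s10.png",20)
E
```

```text
t: 13.82
tool_pos: [0.4716, 0.049, 0.056]
orientation: [0.995, 0.103, 0.0, 0.0]
force: [-0.7, 0.2, 0.3]
gripper_width: 0.0005
```

View pics/s10.png

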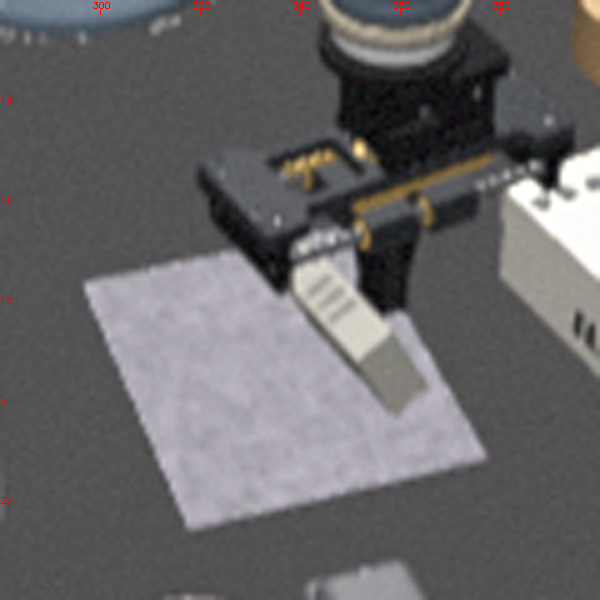

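It is tipping. A little more, then up and away to look.

```bash
python3 -m crank '[0,1,-5,0,0,0,0, 0,1,-5,0,0,0,0, 0,0,0,15,0,0,0, 0,0,15,25,0,0,0, 80,0,25,25,0,0,0, 80,0,35,0,0,0,0, 80,0,35,0,0,0,0, 80,0,0,0,0,0,0]'
python3 - <<'E'
from h import *
im=bot.capture("scene"); crop(im,280,120,400,240,4,"s11.png",20)
im=bot.capture("top"); crop(im,255,170,355,290,5,"t11.png")
print(bot.find_in("top","wide_mid")[:3])
E
```

```text
t: 14.53
tool_pos: [0.4735, 0.1575, 0.1224]
orientation: [0.994, 0.108, 0.002, -0.003]
force: [0.2, -0.5, -0.5]
gripper_width: 0.0194
[{'xyz': [0.4739, 0.0066, 0.0258], 'conf': 0.77}, {'xyz': [0.3152, -0.211, 0.0609], 'conf': 0.7}, {'xyz': [0.6154, -0.3253, 0.0655], 'conf': 0.59}]
```

View pics/s11.png

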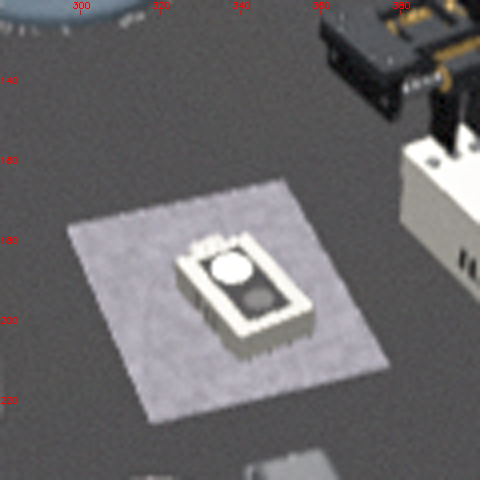

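View pics/t11.png

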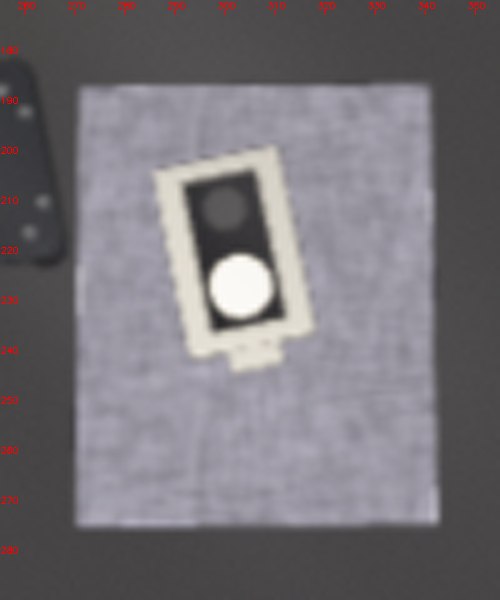

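Both views show it lying flat on the mat, window up at about (302,215), nose down-image towards −x. I'll measure its pose.

```bash
python3 - <<'E'
from h import *
pts=np.array([(157,172),(275,147),(313,330),(192,356)])/5+np.array([255,170])
P=unproj("top",pts,.029)[:,:2]; m=P.mean(0); print(P.round(4),"centre",m.round(4))
for a,b in((3,0),(2,1)): d=P[b]-P[a]; print(np.degrees(np.arctan2(d[1],d[0])),np.linalg.norm(d))
for a,b in((2,3),(1,0)): d=P[b]-P[a]; print(np.degrees(np.arctan2(d[1],d[0]))-90,np.linalg.norm(d))
for i in range(3): o=bot.get_obs(); print(o["tool_pos"],o["orientation"])
from scipy.spatial.transform import Rotation as R
print(R.from_quat(o["orientation"]).as_matrix())
E
```

```text
[[ 0.5141  0.0381]
 [ 0.5257 -0.0173]
 [ 0.44   -0.035 ]
 [ 0.4281  0.021 ]] centre [0.477  0.0017]
11.240119114996967 0.08767312270233674
11.679560127899661 0.08756681969176189
11.986178235850815 0.05721544961403948
11.884719964423283 0.056542573510961175
[0.47315969 0.14919679 0.12062947] [ 9.94675169e-01  1.03058116e-01 -4.32907425e-04  3.80943970e-04]
[0.47315969 0.14919679 0.12062947] [ 9.94675169e-01  1.03058116e-01 -4.32907425e-04  3.80943970e-04]
[0.47315969 0.14919679 0.12062947] [ 9.94675169e-01  1.03058116e-01 -4.32907425e-04  3.80943970e-04]
[[ 9.78757675e-01  2.05019027e-01 -7.82685797e-04]
 [ 2.05018367e-01 -9.78757759e-01 -8.47060262e-04]
 [-9.39723268e-04  6.68601769e-04 -9.99999335e-01]]
```

```bash
python3 -m crank '[82,1,-30,0,0,0,0, 82,1,-37,0,0,0,0, 82,1,-37,0,0,0,0, 82,1,-30,0,0,0,0, 82,0,-13,0,0,0,0, 82,0,0,-20,0,0,0, 82,0,0,-20,0,0,0, 82,0,0,-20,0,0,0]'; python3 -m crank '[82,0,0,-15,0,0,0, 82,0,0,0,0,0,0, 82,0,0,0,0,0,0]'
python3 - <<'E'
from h import *
im=bot.capture("scene"); crop(im,280,100,400,240,4,"s12.png",20)
E
```

```text
t: 15.35
tool_pos: [0.4771, -0.0003, 0.0602]
orientation: [0.995, 0.1, 0.0, 0.001]
force: [0.5, 0.2, -0.6]
gripper_width: 0.0798
t: 15.6
tool_pos: [0.4765, 0.0011, 0.0453]
orientation: [0.995, 0.102, -0.001, 0.0]
force: [0.4, 1.0, 0.7]
gripper_width: 0.0818
```

View pics/s12.png

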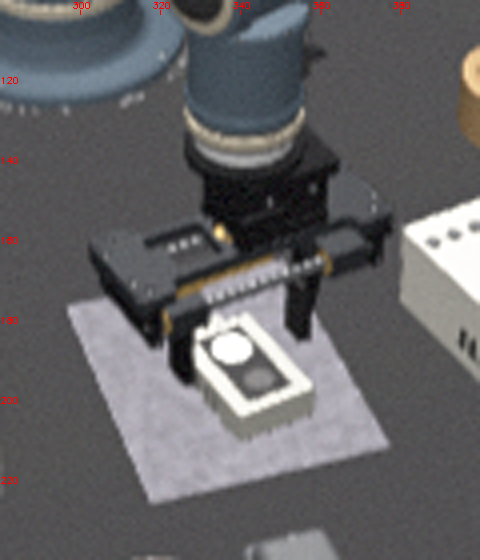

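The fingers straddle the long sides. I'll lower and close.

```bash
python3 -m crank '[82,0,0,-12,0,0,0, 82,0,0,-10,0,0,0, 82,0,0,-7,0,0,0, 82,0,0,0,0,0,0, 40,0,0,0,0,0,0, 40,0,0,0,0,0,0, 40,0,0,0,0,0,0, 40,0,0,0,0,0,0, 40,0,0,0,0,0,0]'
python3 - <<'E'
from h import *
im=bot.capture("scene"); crop(im,280,100,400,240,4,"s13.png",20)
im=bot.capture("top"); crop(im,255,170,355,290,5,"t13.png")
E
```

```text
t: 16.4
tool_pos: [0.4778, 0.0028, 0.0173]
orientation: [0.995, 0.103, 0.0, -0.0]
force: [-0.4, -0.2, 2.4]
gripper_width: 0.0597
```

View pics/s13.png

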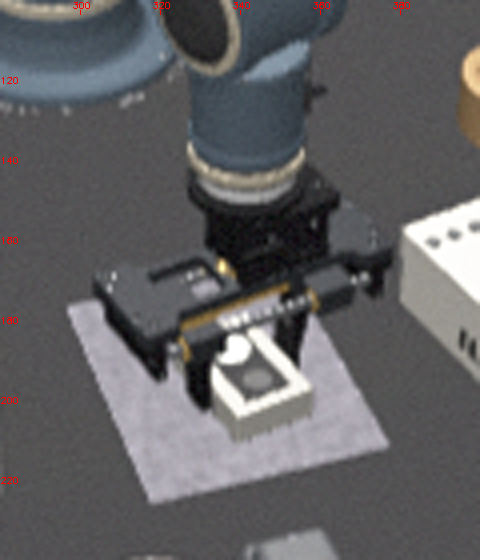

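View pics/t13.png

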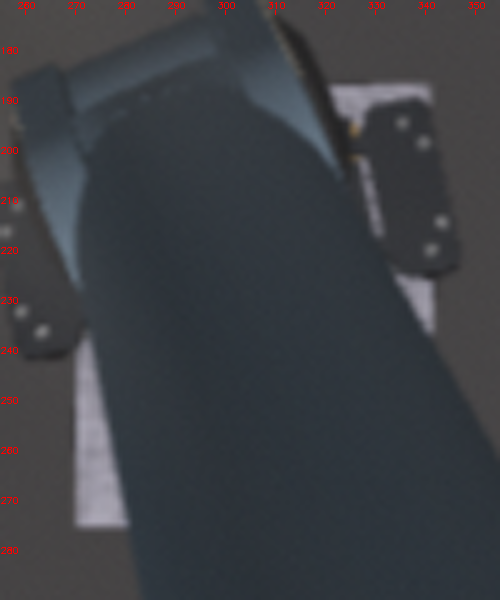

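Gripped across the 60 mm width. I'll lift and carry it to above the bay.

```bash
python3 -m crank '[40,0,0,15,0,0,0, 40,0,0,25,0,0,0, 40,0,0,30,0,0,0, 40,0,0,30,0,0,0, 40,6,30,0,0,0,0, 40,7,35,0,0,0,0, 40,7,35,0,0,0,0, 40,7,35,0,0,0,0, 40,7,35,0,0,0,0, 40,7,35,0,0,0,0]'; python3 -m crank '[40,6,30,0,0,0,0, 40,5,15,0,0,0,0, 40,0,0,0,0,0,0, 40,0,0,0,0,0,0, 40,0,0,0,0,0,0]'
python3 - <<'E'
from h import *
for i in range(4):
    im=bot.capture("scene"); o=bot.get_obs(); print(o["tool_pos"],o["orientation"])
crop(im,360,80,500,240,4,"s14.png",20)
im=bot.capture("top"); crop(im,135,100,255,265,4,"t14.png")
E
```

```text
t: 17.33
tool_pos: [0.5182, 0.2088, 0.1166]
orientation: [0.995, 0.103, -0.0, 0.0]
force: [-0.2, -1.5, -1.0]
gripper_width: 0.0597
t: 17.75
tool_pos: [0.529, 0.251, 0.1163]
orientation: [0.995, 0.102, -0.001, 0.001]
force: [0.3, -0.3, -1.9]
gripper_width: 0.0594
[0.52920749 0.25059614 0.11642527] [ 9.94813267e-01  1.01712323e-01 -5.89516384e-04  9.05843163e-04]
[0.52935733 0.25053887 0.11659703] [ 9.94831966e-01  1.01531021e-01 -4.09718203e-04  8.01837977e-04]
[0.52945869 0.25071799 0.11673716] [ 9.94831506e-01  1.01537215e-01 -2.52691676e-04  6.35590099e-04]
[0.52951833 0.25097814 0.11686006] [ 9.94820142e-01  1.01649522e-01 -1.24204339e-04  4.93637944e-04]
```

View pics/s14.png

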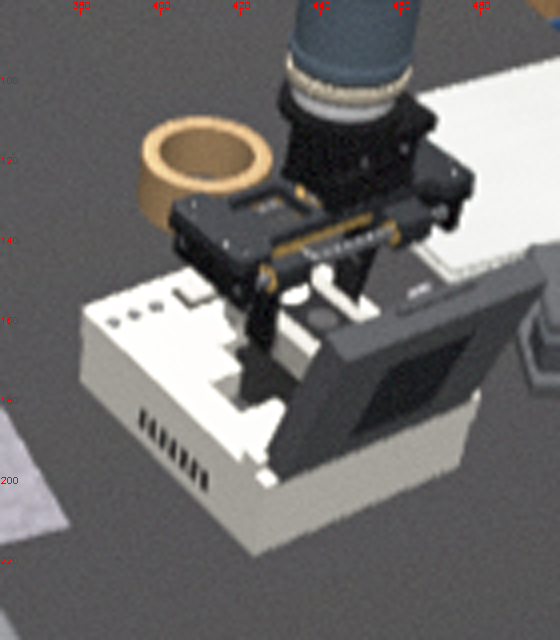

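View pics/t14.png

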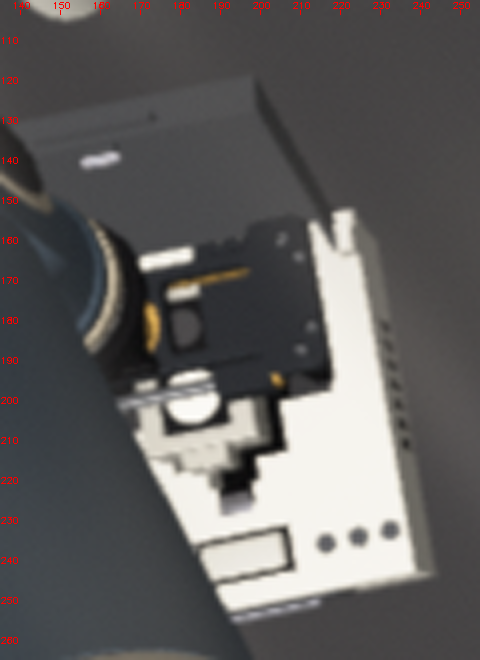

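The cassette hangs above the bay with its nose to the front, by eye in line. I'll compute the predicted corners and check the alignment.

```bash
python3 - <<'E'
from h import *
a=np.radians(11.65); u=np.array([np.cos(a),np.sin(a)]); v=np.array([-u[1],u[0]])
def pt(c,x,y,z): return [*(np.array(c)+x*u+y*v),z]
im=bot.capture("top")
c=(.5285,.2500); zt=.128
q=proj("top",[pt(c,-.045,-.03,zt),pt(c,-.045,-.012,zt),pt(c,-.055,-.012,zt-.005),pt(c,-.055,.012,zt-.005),pt(c,-.045,.03,zt),pt(c,.045,-.03,zt),pt(c,.045,.03,zt)])
b=(.5285,.252)
q2=proj("top",[pt(b,-.0475,-.0325,.072),pt(b,-.0475,-.0145,.072),pt(b,-.0605,-.0145,.072),pt(b,-.0605,.0145,.072),pt(b,.0475,-.0325,.072),pt(b,.0475,.0325,.072)])
c2=cv2.resize(im[140:240,150:230],None,fx=7,fy=7,interpolation=cv2.INTER_CUBIC)
c2=cv2.convertScaleAbs(c2,alpha=1.0)
for p in q: cv2.circle(c2,tuple(int(x) for x in (p-[150,140]+.5)*7),3,(0,0,255),-1)
for p in q2: cv2.circle(c2,tuple(int(x) for x in (p-[150,140]+.5)*7),3,(0,255,0),-1)
cv2.imwrite("pics/t15.png",cv2.resize(c2,None,fx=.85,fy=.85))
E
```

```text
(no output)
```

View pics/t15.png

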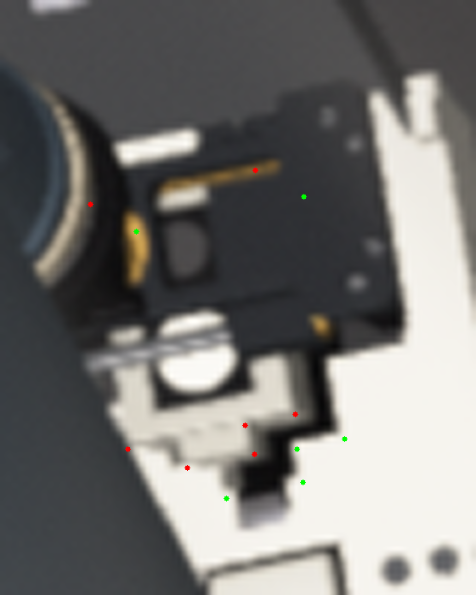

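```bash
python3 - <<'E'
from h import *
im=bot.capture("top"); cv2.imwrite("pics/raw_t.png",im)
crop(im,162,192,217,232,13,"t16.png",5)
im=bot.capture("scene"); cv2.imwrite("pics/raw_s.png",im)
crop(im,408,140,463,185,13,"s16.png",5)
E
```

```text
(no output)
```

View pics/t16.png

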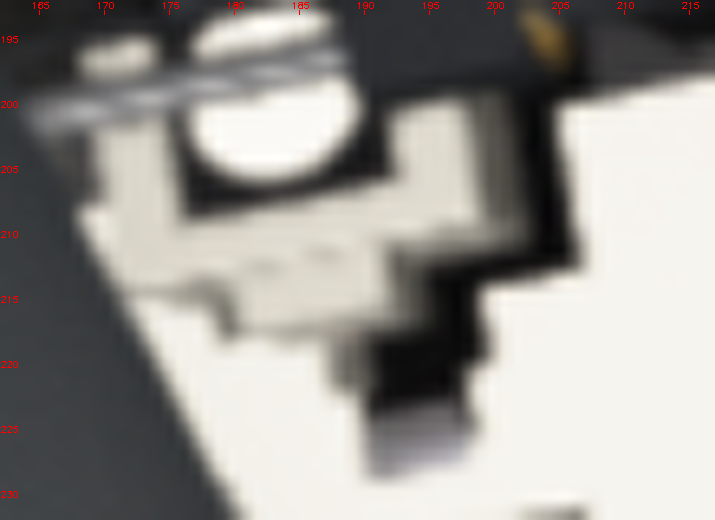

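View pics/s16.png

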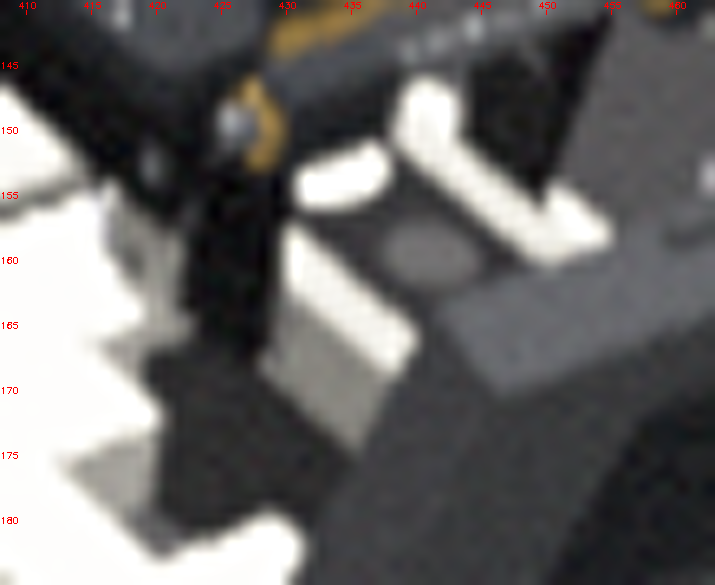

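```bash
python3 - <<'E'
from h import *
a=np.radians(11.65); u=np.array([np.cos(a),np.sin(a)]); v=np.array([-u[1],u[0]])
def px(p): return np.array(p,float)/13-.5+np.array([162,192])
def est(p,z,x,y): P=unproj("top",px(p),z)[0,:2]; return (P-x*u-y*v).round(4)
print("bay",est((580,269),.072,-.0475,-.0325),est((480,290),.072,-.0475,-.0145),est((491,362),.072,-.0605,-.0145),est((325,395),.072,-.0605,.0145))
print("cas",est((478,225),.1285,-.045,-.03),est((125,290),.1285,-.045,.03),est((232,337),.1285-.001,-.055,.012),est((397,322),.1285-.001,-.055,-.012))
# earlier hollow picks, half px corrected
pts=np.array([(107,375),(117,433),(320,330),(330,390)])/4-.5+np.array([135,100])
print(unproj("top",pts,.072)[:,:2].mean(0))
print(bot.get_obs()["tool_pos"])
E
```

```text
bay [0.531 0.255] [0.531  0.2545] [0.5313 0.2547] [0.5316 0.2547]
cas [0.5293 0.2517] [0.531  0.2497] [0.5296 0.252 ] [0.5271 0.2489]
[0.53021271 0.25355433]
[0.52956388 0.25205764 0.11706792]
```

Corner picks put the bay at (0.531,0.2545) and the cassette at (0.529,0.251). I'll correct by (+1.5,+3.5) and lower to just above the deck.

```bash
python3 -m crank '[40,1.5,3.5,-8,0,0,0, 40,0,0,-10,0,0,0, 40,0,0,-8,0,0,0, 40,0,0,0,0,0,0, 40,0,0,0,0,0,0]'
python3 - <<'E'
from h import *
im=bot.capture("top"); crop(im,162,192,217,232,13,"t17.png",5)
print(bot.get_obs()["tool_pos"],bot.get_obs()["force"])
im=bot.capture("scene");crop(im,408,140,463,185,13,"s17.png",5)
E
```

```text
t: 18.57
tool_pos: [0.5302, 0.2557, 0.0897]
orientation: [0.995, 0.103, -0.001, 0.0]
force: [-0.1, -0.1, -2.2]
gripper_width: 0.0599
[0.53068534 0.25604587 0.09035741] [-0.54901655  0.42008432 -0.48770005]
```

View pics/t17.png

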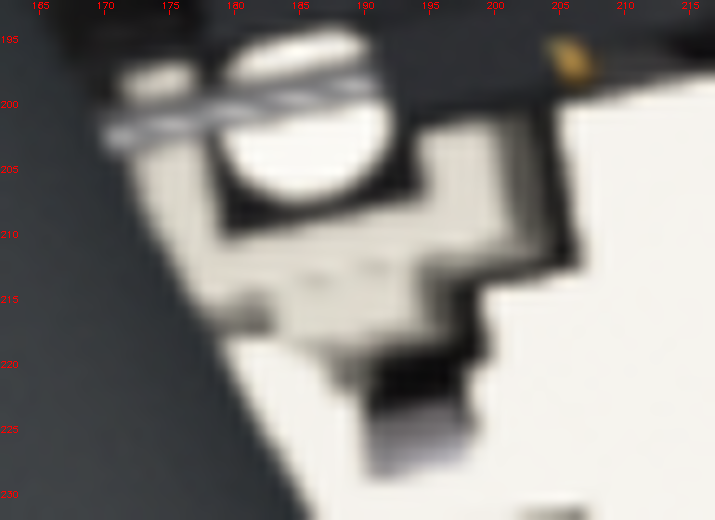

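View pics/s17.png

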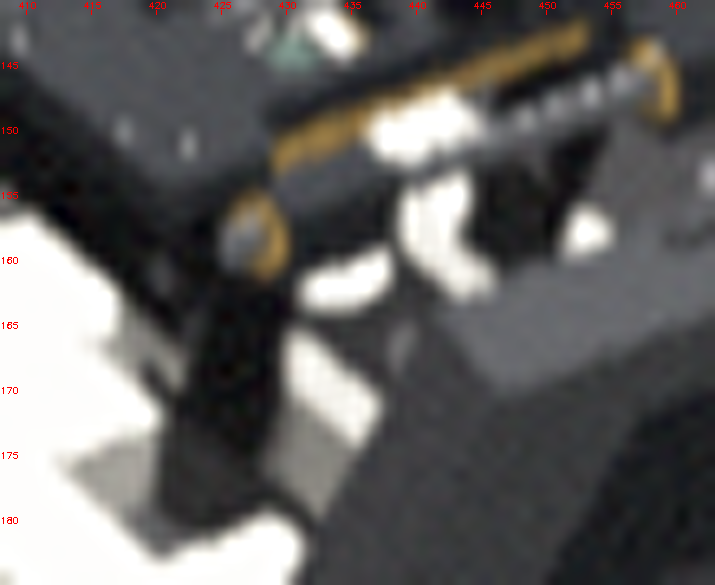

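```bash
python3 - <<'E'
from h import *
a=np.radians(11.65); u=np.array([np.cos(a),np.sin(a)]); v=np.array([-u[1],u[0]])
def px(p): return np.array(p,float)/13-.5+np.array([162,192])
def est(p,z,x,y): P=unproj("top",px(p),z)[0,:2]; return (P-x*u-y*v).round(4)
print("cas",est((510,238),.102,-.045,-.03),est((418,258),.102,-.045,-.012),est((428,335),.101,-.055,-.012))
c=(.531,.2545)
for z,L in((.102,(.045,.03)),):
  for x,y in((-.045,-.03),(-.045,-.012),(-.055,-.012),(-.055,.012)):
    p=np.array([*(np.array(c)+x*u+y*v),z]); print((proj("top",p)[0]-[162,192]+.5)*13)
E
```

```text
cas [0.5306 0.2548] [0.5309 0.2525] [0.5279 0.2526]
[512.19571537 235.46556152]
[405.85359719 257.50867156]
[415.31708689 316.03639654]
[273.21075393 345.5118127 ]
```

Cassette and bay agree within about 1 mm, so I'll lower it in carefully.

```bash
python3 -m crank '[40,0.3,0.4,-6,0,0,0, 40,0,0,-5,0,0,0, 40,0,0,0,0,0,0]'; python3 -m crank '[40,0,0,-5,0,0,0, 40,0,0,-4,0,0,0, 40,0,0,0,0,0,0]'
```

```text
t: 18.92
tool_pos: [0.531, 0.2569, 0.08]
orientation: [0.995, 0.103, -0.0, -0.0]
force: [-1.6, -0.1, 2.5]
gripper_width: 0.0599
t: 19.17
tool_pos: [0.5307, 0.2569, 0.0726]
orientation: [0.995, 0.103, -0.0, 0.0]
force: [-5.1, -2.9, 12.4]
gripper_width: 0.0595
```

```bash
python3 -m crank '[40,-0.8,-0.6,0,0,0,0, 40,0,0,0,0,0,0]'; python3 - <<'E'
from h import *
im=bot.capture("top"); crop(im,162,192,217,232,13,"t18.png",5)
print(bot.get_obs()["tool_pos"],bot.get_obs()["force"])
im=bot.capture("scene");crop(im,408,140,463,185,13,"s18.png",5)
E
```

```text
t: 19.33
tool_pos: [0.5307, 0.2568, 0.0726]
orientation: [0.995, 0.103, 0.001, -0.0]
force: [-2.4, -0.8, 9.8]
gripper_width: 0.0597
[0.53069502 0.25683669 0.07263849] [-3.61160243  0.34657392 10.27311792]
```

View pics/t18.png

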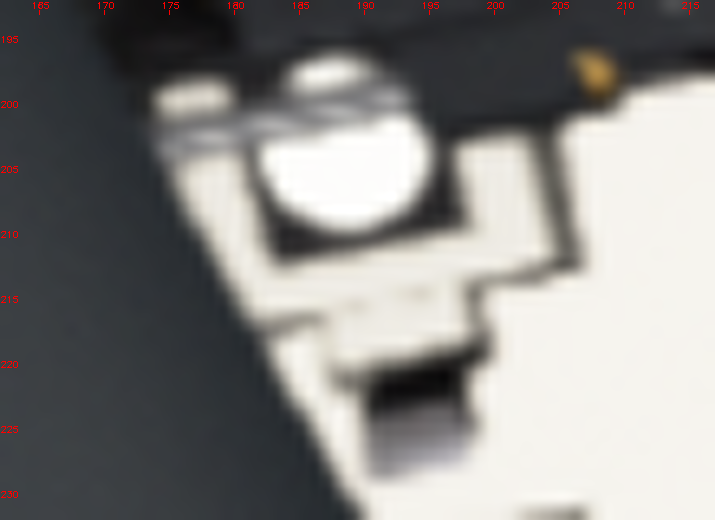

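View pics/s18.png

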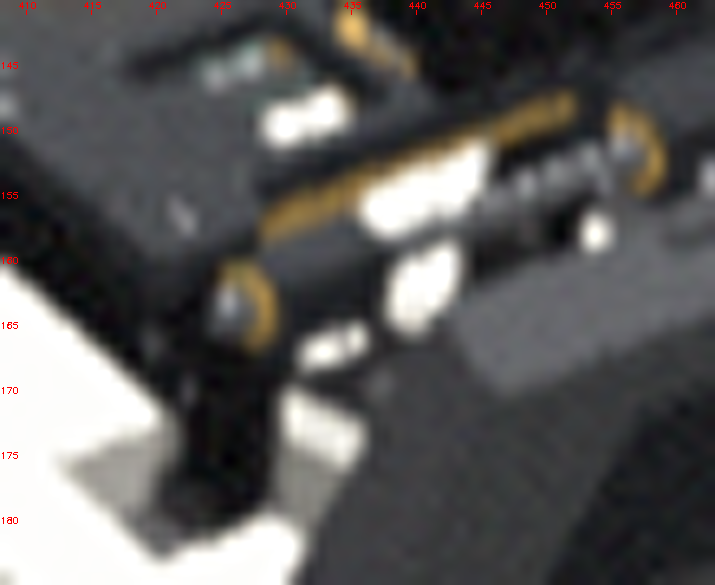

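```bash
python3 - <<'E'
from h import *
a=np.radians(11.65); u=np.array([np.cos(a),np.sin(a)]); v=np.array([-u[1],u[0]])
def px(p): return np.array(p,float)/13-.5+np.array([162,192])
def est(p,z,x,y): P=unproj("top",px(p),z)[0,:2]; return (P-x*u-y*v).round(4)
print("cas",est((557,263),.0843,-.045,-.03),est((458,285),.0843,-.045,-.012),est((468,350),.083,-.055,-.012),est((335,375),.083,-.055,.012))
d=est((457,283),.0843,0,0)-est((300,320),.0843,0,0);print(d,np.degrees(np.arctan2(d[1],d[0])))
print(est((580,269),.072,-.0475,-.0325))
o=bot.get_obs();print(o["wrist_torque"],o["force"])
E
```

```text
cas [0.5286 0.2523] [0.5285 0.2514] [0.5273 0.2516] [0.528  0.2506]
[ 0.0062 -0.0265] -76.83180798181898
[0.531 0.255]
[-0.20967583  0.72903819  0.0236821 ] [-3.84229133 -1.67261364 10.73630723]
```

The cassette is partly in but sits about 2 mm too far towards the front and −y by my corner estimate. I'll lift slightly, shift and retry.

```bash
python3 -m crank '[40,0,0,5,0,0,0, 40,1,2,0,0,0,0, 40,0,0,0,0,0,0]'; python3 -m crank '[40,0,0,-4,0,0,0, 40,0,0,-3,0,0,0, 40,0,0,0,0,0,0]';python3 - <<'E'
from h import *
im=bot.capture("top"); crop(im,162,192,217,232,13,"t19.png",5)
print(bot.get_obs()["tool_pos"],bot.get_obs()["force"])
E
```

```text
t: 19.68
tool_pos: [0.532, 0.2572, 0.0759]
orientation: [0.995, 0.102, 0.0, 0.001]
force: [0.7, -2.7, 0.8]
gripper_width: 0.0597
t: 19.93
tool_pos: [0.5325, 0.2573, 0.0725]
orientation: [0.995, 0.102, 0.001, 0.001]
force: [-7.5, -7.3, 26.4]
gripper_width: 0.06
[0.53250034 0.25733651 0.0725328 ] [-6.65744089 -6.83882839 27.01895646]
```

View pics/t19.png

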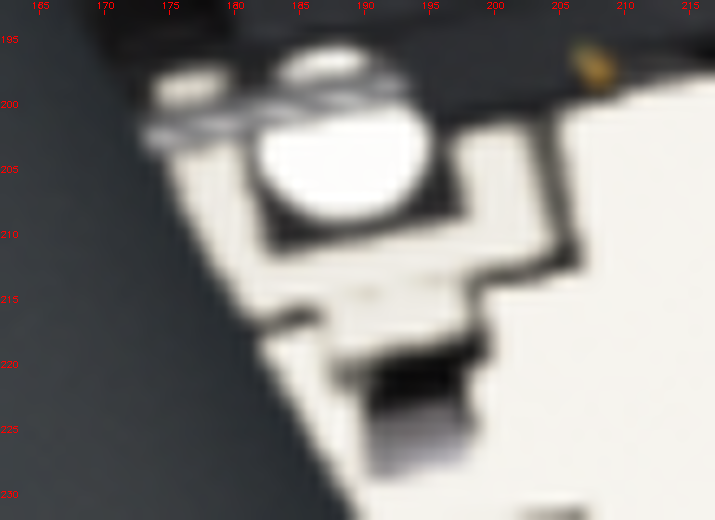

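```bash
python3 - <<'E'
from h import *
a=np.radians(11.65); u=np.array([np.cos(a),np.sin(a)]); v=np.array([-u[1],u[0]]); b=np.array([.531,.2545])
pt=np.array([(535,130),(557,262)])/13-.5+np.array([162,192])
ps=np.array([(285,425),(348,468)])/13-.5+np.array([408,140])
for z in (.07,.074,.078,.082,.086,.09):
    T=unproj("top",pt,z)[:,:2]-b; S=unproj("scene",ps,z)[:,:2]-b
    print(z,"top y'",(T@v*1000).round(1),"scene y'",(S@v*1000).round(1),"x'",(T@u*1000).round(1),(S@u*1000).round(1))
# same check while hanging: t17/s17, true top ~.102
pt=np.array([(497,125),(510,238)])/13-.5+np.array([162,192])
ps=np.array([(285,395),(357,447)])/13-.5+np.array([408,140])
for z in (.086,.09,.094,.098,.102,.106):
    T=unproj("top",pt,z)[:,:2]-b; S=unproj("scene",ps,z)[:,:2]-b
    print(z,"top y'",(T@v*1000).round(1),"scene y'",(S@v*1000).round(1))
E
```

```text
0.07 top y' [-27.8 -27.8] scene y' [-10.6  -7.9] x' [-21.5 -45. ] [-9.4  8.3]
0.074 top y' [-28.9 -28.9] scene y' [-14.  -11.3] x' [-22.4 -45.8] [-5.8 11.7]
0.078 top y' [-30. -30.] scene y' [-17.5 -14.8] x' [-23.2 -46.5] [-2.3 15.2]
0.082 top y' [-31.1 -31.1] scene y' [-20.9 -18.2] x' [-24.  -47.2] [ 1.2 18.6]
0.086 top y' [-32.2 -32.2] scene y' [-24.3 -21.7] x' [-24.9 -48. ] [ 4.8 22.1]
0.09 top y' [-33.3 -33.3] scene y' [-27.8 -25.1] x' [-25.7 -48.7] [ 8.3 25.6]
0.086 top y' [-26. -25.] scene y' [-18.3 -15.9]
0.09 top y' [-27.1 -26.2] scene y' [-21.8 -19.3]
0.094 top y' [-28.2 -27.3] scene y' [-25.2 -22.8]
0.098 top y' [-29.4 -28.4] scene y' [-28.7 -26.3]
0.102 top y' [-30.5 -29.6] scene y' [-32.1 -29.7]
0.106 top y' [-31.6 -30.7] scene y' [-35.6 -33.2]
```

Stereo on the −y edge shows the rear top at about 97 mm while the front is at about 75 mm. So the rear is caught on the bay's rear edge and the cassette has pitched nose-down. I'll lift it, shift it forward about 5 mm and lower again, letting the floor level it.

```bash
python3 -m crank '[40,0,-2,5,0,0,0, 40,0,0,7,0,0,0, 40,-4,-1,0,0,0,0, 40,-1,0,0,0,0,0, 40,0,0,0,0,0,0]'; python3 - <<'E'
from h import *
im=bot.capture("top"); crop(im,162,192,217,232,13,"t20.png",5)
print(bot.get_obs()["tool_pos"],bot.get_obs()["force"])
im=bot.capture("scene");crop(im,408,130,463,185,10,"s20.png",5)
E
```

```text
t: 20.4
tool_pos: [0.5265, 0.2552, 0.0807]
orientation: [0.995, 0.103, 0.0, -0.0]
force: [1.3, 1.2, -0.6]
gripper_width: 0.0598
[0.52650946 0.25516695 0.08069255] [ 1.36432212 -0.2560088   0.18109878]
```

View pics/t20.png

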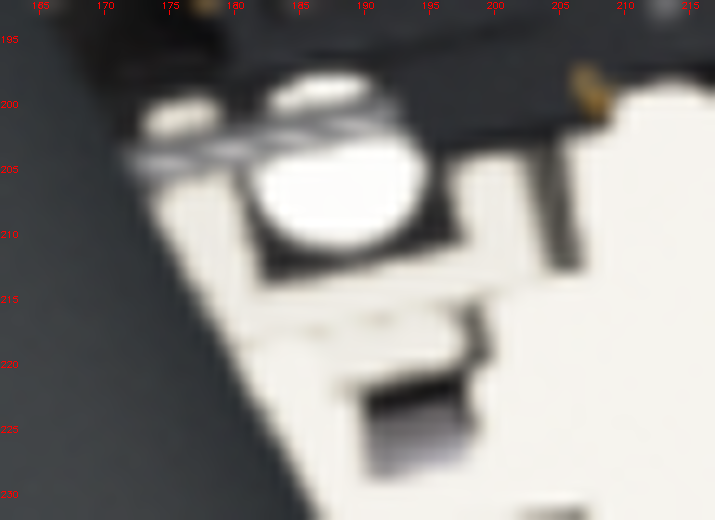

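View pics/s20.png

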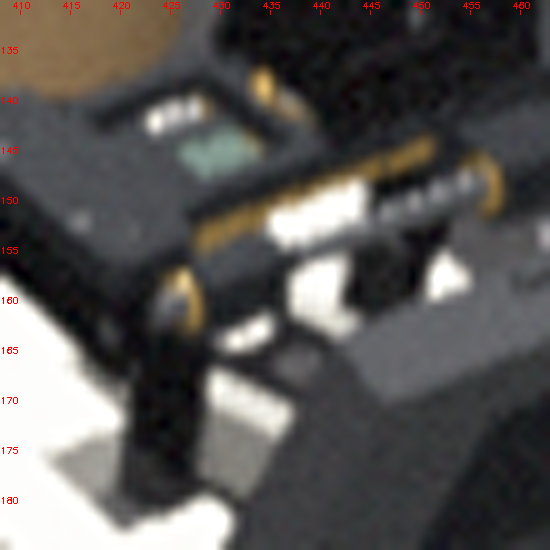

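```bash
python3 - <<'E'
from h import *
a=np.radians(11.65); u=np.array([np.cos(a),np.sin(a)]); v=np.array([-u[1],u[0]]); b=np.array([.531,.2545])
def px(p): return np.array(p,float)/13-.5+np.array([162,192])
for z in(.076,.08,.084):
  for p in((545,281),(452,303),(460,362)): print(z,(((unproj("top",px(p),z)[0,:2]-b)@np.c_[u,v])*1000).round(1))
pr=np.array([(152,316),(262,293)])/4-.5+np.array([135,100])
print("rear edge x'",((unproj("top",pr,.072)[:,:2]-b)@np.c_[u,v]*1000).round(1))
ps=np.array([(205,405),(270,440)])/10-.5+np.array([408,130])
for z in (.078,.084,.09,.096,.102,.108): print(z,((unproj("scene",ps,z)[:,:2]-b)@np.c_[u,v]*1000).round(1).tolist())
E
```

```text
0.076 [-49.  -26.9]
0.076 [-49.4 -10.6]
0.076 [-59.7 -10.3]
0.08 [-49.7 -28. ]
0.08 [-50.1 -11.8]
0.08 [-60.4 -11.5]
0.084 [-50.4 -29.1]
0.084 [-50.9 -13. ]
0.084 [-61.1 -12.7]
rear edge x' [[ 44.3  30.5]
 [ 44.5 -33.1]]
0.078 [[-11.6, -15.1], [8.9, -9.0]]
0.084 [[-6.2, -20.2], [14.1, -14.2]]
0.09 [[-0.9, -25.4], [19.4, -19.4]]
0.096 [[4.5, -30.5], [24.6, -24.6]]
0.102 [[9.9, -35.7], [29.8, -29.8]]
0.108 [[15.3, -40.9], [35.0, -35.0]]
```

The cassette is pitched about 15° nose-down in the grip. I'll raise it clear of the deck and tilt the wrist to level it.

```bash
python3 -m crank '[40,0,0,7,0,0,0, 40,0,0,6,0,0,0, 40,0,0,0,-1,4.9,0, 40,0,0,0,-1,4.9,0, 40,0,0,0,-1,4.9,0, 40,0,0,0,0,0,0, 40,0,0,0,0,0,0]'; python3 - <<'E'
from h import *
im=bot.capture("top"); crop(im,162,192,217,232,13,"t21.png",5)
print(bot.get_obs()["tool_pos"],bot.get_obs()["force"],bot.get_obs()["orientation"])
im=bot.capture("scene");crop(im,408,130,463,185,10,"s21.png",5)
E
```

```text
t: 21.08
tool_pos: [0.5268, 0.2548, 0.0933]
orientation: [0.986, 0.101, -0.13, 0.013]
force: [-0.7, 0.2, -1.7]
gripper_width: 0.0596
[0.52582623 0.2548823  0.09366096] [-0.41644174 -0.18263548 -2.4304066 ] [ 0.98620025  0.10190178 -0.12984447  0.01286485]
```

View pics/t21.png

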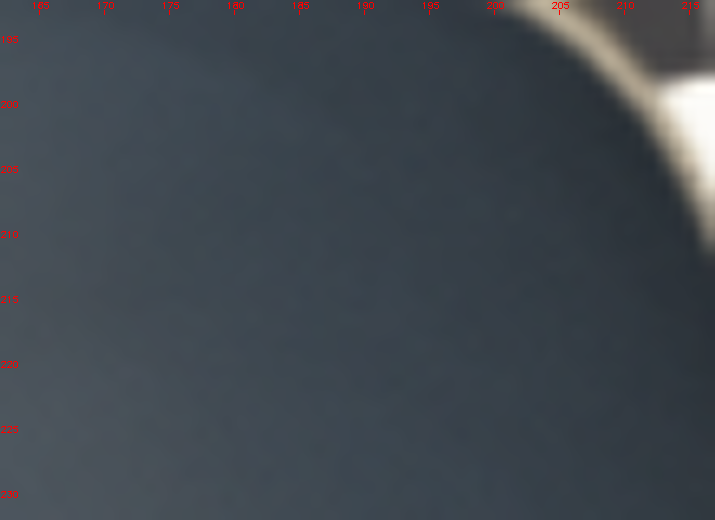

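View pics/s21.png

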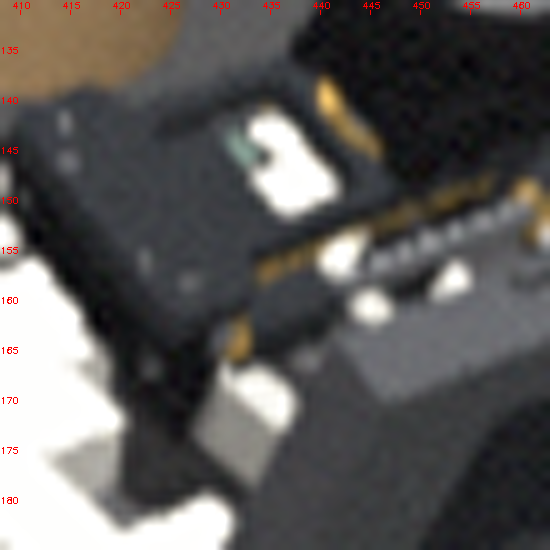

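```bash
python3 - <<'E'
from h import *
a=np.radians(11.65); u=np.array([np.cos(a),np.sin(a)]); v=np.array([-u[1],u[0]]); b=np.array([.5298,.2536])
im=bot.capture("scene"); crop(im,420,160,445,185,22,"s22.png",5)
ps=np.array([(210,393),(268,435)])/10-.5+np.array([408,130])
for p in ps:
  for y in(-.027,-.029,-.031):
    # z where y'==y
    zs=np.linspace(.05,.14,200); Y=[(unproj("scene",p,z)[0,:2]-b)@v for z in zs]; i=np.argmin(abs(np.array(Y)-y)); print(p,y,zs[i].round(4),((unproj("scene",p,zs[i])[0,:2]-b)@u).round(4))
o=bot.get_obs(); print((o["tool_pos"][:2]-b)@np.c_[u,v],o["tool_pos"])
E
```

```text
[428.5 168.8] -0.027 0.0975 0.0039
[428.5 168.8] -0.029 0.0997 0.0059
[428.5 168.8] -0.031 0.102 0.0079
[434.3 173. ] -0.027 0.1007 0.0281
[434.3 173. ] -0.029 0.1029 0.0301
[434.3 173. ] -0.031 0.1052 0.0321
[-0.00413206  0.00225718] [0.52529727 0.25497628 0.09423703]
```

View pics/s22.png

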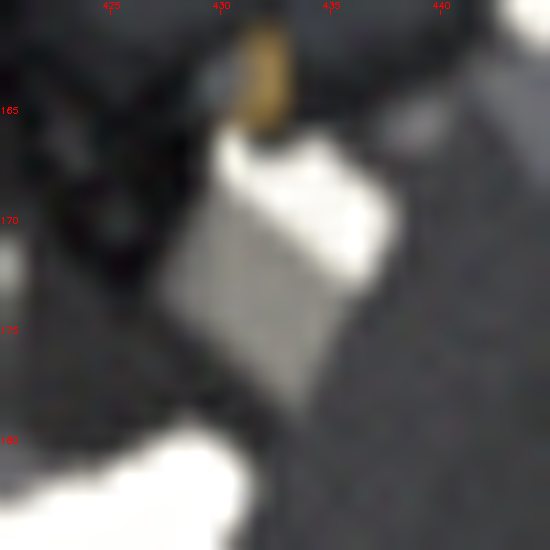

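```bash
python3 - <<'E'
from h import *
from scipy.optimize import brentq
a=np.radians(11.65); u=np.array([np.cos(a),np.sin(a)]); v=np.array([-u[1],u[0]]); b=np.array([.5298,.2536])
for nm,L in(("top",[(218,182),(360,290)]),("bot",[(165,290),(290,410)])):
  ps=np.array(L)/22-.5+np.array([420,160]); r=[]
  for p in ps:
    z=brentq(lambda z:(unproj("scene",p,z)[0,:2]-b)@v+.029,.03,.16); r.append(((unproj("scene",p,z)[0,:2]-b)@u,z))
  r=np.array(r); print(nm,r.round(4),np.degrees(np.arctan2(*(r[1]-r[0])[::-1])))
E
```

```text
top [[0.0087 0.1054]
 [0.0353 0.1078]] 5.157357208037071
bot [[0.0029 0.0841]
 [0.0275 0.0831]] -2.305463720569764
```

Roughly level now. I'll nudge it (+1.8,−1.2) mm and lower in small steps, watching the force.

```bash
python3 -m crank '[40,1.8,-1.2,-4,0,0,0, 40,0,0,-5,0,0,0, 40,0,0,-3,0,0,0, 40,0,0,0,0,0,0]'; python3 -m crank '[40,0,0,-4,0,0,0, 40,0,0,0,0,0,0, 40,0,0,0,0,0,0]'
```

```text
t: 21.57
tool_pos: [0.5277, 0.2532, 0.0812]
orientation: [0.986, 0.102, -0.13, 0.013]
force: [0.2, -0.6, -0.7]
gripper_width: 0.06
t: 21.82
tool_pos: [0.528, 0.2536, 0.0777]
orientation: [0.986, 0.102, -0.13, 0.013]
force: [-0.3, 0.4, -1.1]
gripper_width: 0.0596
```

```bash
python3 -m crank '[40,0,0,-4,0,0,0, 40,0,0,-3,0,0,0, 40,0,0,0,0,0,0]'; python3 -m crank '[40,0,0,-3,0,0,0, 40,0,0,-2,0,0,0, 40,0,0,0,0,0,0]'
```

```text
t: 22.07
tool_pos: [0.5279, 0.2534, 0.0702]
orientation: [0.986, 0.102, -0.13, 0.013]
force: [0.4, -0.3, -1.6]
gripper_width: 0.0597
t: 22.32
tool_pos: [0.528, 0.2535, 0.0654]
orientation: [0.986, 0.102, -0.13, 0.013]
force: [-0.6, 0.0, -1.7]
gripper_width: 0.0597
```

```bash
python3 -m crank '[40,0,0,-2,0,0,0, 40,0,0,-2,0,0,0, 40,0,0,0,0,0,0]'
```

```text
t: 22.57
tool_pos: [0.5282, 0.2536, 0.0616]
orientation: [0.986, 0.102, -0.13, 0.013]
force: [0.2, 0.3, -0.8]
gripper_width: 0.0597
```

```bash
python3 -m crank '[40,0,0,-1.5,0,0,0, 40,0,0,0,0,0,0]'; python3 -m crank '[40,0,0,-1,0,0,0, 40,0,0,0,0,0,0]'; python3 - <<'E'
from h import *
im=bot.capture("scene");crop(im,400,130,470,190,9,"s23.png",5)
E
```

```text
t: 22.73
tool_pos: [0.5284, 0.2537, 0.0611]
orientation: [0.986, 0.102, -0.13, 0.013]
force: [-0.9, -0.4, 3.4]
gripper_width: 0.0597
t: 22.9
tool_pos: [0.5285, 0.2538, 0.0609]
orientation: [0.986, 0.102, -0.13, 0.013]
force: [-0.2, -0.3, 8.2]
gripper_width: 0.0595
```

View pics/s23.png

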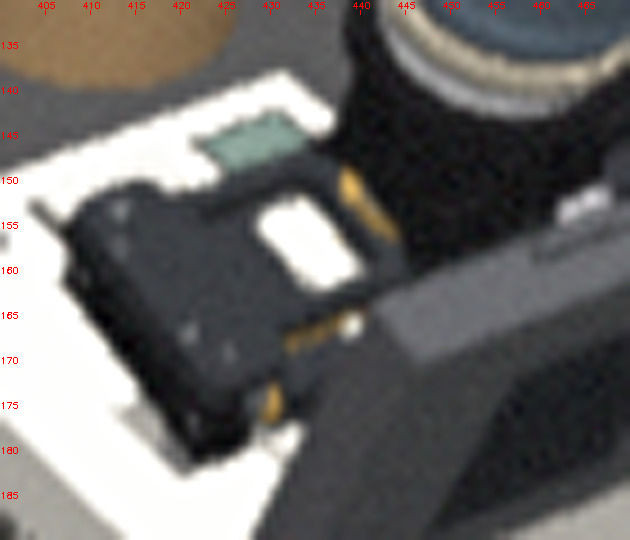

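Seated contact at TCP z = 61 mm, as expected. I'll open, lift straight up, and look.

```bash
python3 -m crank '[78,0,0,1,0,0,0, 78,0,0,0,0,0,0, 78,0,0,0,0,0,0, 78,0,0,0,0,0,0, 78,0,0,10,0,0,0, 78,0,0,15,0,0,0, 78,0,0,25,1,-4.9,0, 78,0,0,30,1,-4.9,0, 78,-30,-6,10,1,-4.9,0, 78,-35,-7,10,0,0,0]'; python3 -m crank '[40,-10,-40,10,0,0,0, 0,-0,-40,10,0,0,0, 0,0,-40,0,0,0,0, 0,0,-40,0,0,0,0, 0,0,-30,0,0,0,0]'; python3 - <<'E'
from h import *
im=bot.capture("top"); crop(im,145,150,220,240,7,"t24.png",5)
im=bot.capture("scene");crop(im,380,110,490,230,5,"s24.png",10)
E
```

```text
t: 23.78
tool_pos: [0.4619, 0.2412, 0.1627]
orientation: [0.995, 0.103, 0.003, -0.0]
force: [-0.8, 0.5, -0.4]
gripper_width: 0.0782
t: 24.2
tool_pos: [0.453, 0.0482, 0.1812]
orientation: [0.995, 0.102, 0.001, 0.001]
force: [-0.1, -0.1, -0.5]
gripper_width: 0.0527
```

View pics/t24.png

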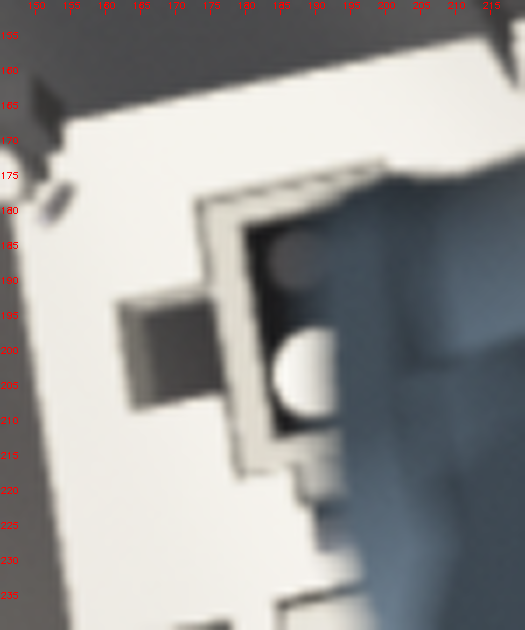

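View pics/s24.png

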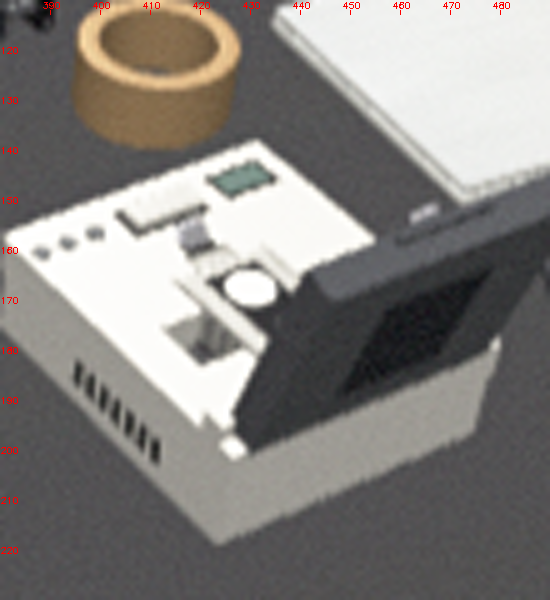

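The cassette lies nested in the bay, window up and nose to the front. I'll move the arm further off for a full check.

```bash
python3 -m crank '[0,0,-40,10,0,0,0, 0,0,-40,10,0,0,0, 0,0,-30,0,0,0,0,0,0,0,0,0,0,0]'; python3 - <<'E'
from h import *
im=bot.capture("top"); crop(im,150,160,220,240,7,"t25.png",5); cv2.imwrite("pics/full25.png",im)
E
```

```text
t: 24.63
tool_pos: [0.4537, -0.0644, 0.2012]
orientation: [0.995, 0.098, 0.001, 0.002]
force: [-0.8, -0.1, -0.6]
gripper_width: 0.018
```

View pics/t25.png

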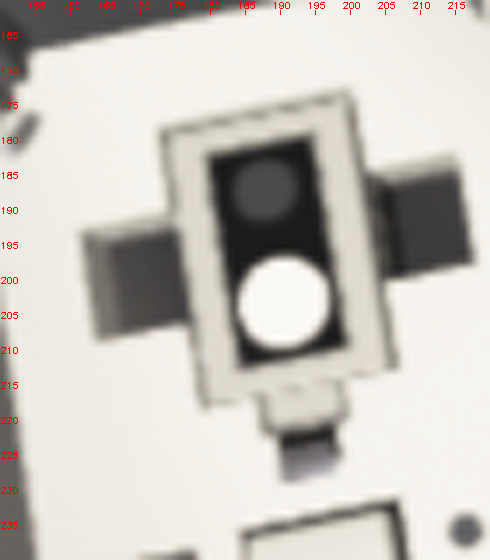

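```bash
python3 - <<'E'
from h import *
a=np.radians(11.65); u=np.array([np.cos(a),np.sin(a)]); v=np.array([-u[1],u[0]]); b=np.array([.5298,.2536])
for z in(.07,.074,.078):
  C=unproj("top",np.array([(165,130),(350,93),(397,367),(205,407)])/7-.5+np.array([150,160]),z)[:,:2]
  print(z,((C-b)@np.c_[u,v]*1000).round(1).tolist(),((C.mean(0)-b)@np.c_[u,v]*1000).round(1), C.mean(0).round(4))
t=np.array((285,303))/7-.5+np.array([150,160]); s=np.array((250,288))/5-.5+np.array([380,110])
for z in(.068,.072,.074,.076,.08): print(z,unproj("top",t,z)[0,:2].round(4),unproj("scene",s,z)[0,:2].round(4))
d=C[0]-C[3];print(np.degrees(np.arctan2(d[1],d[0])))
im=bot.capture("scene");crop(im,410,150,450,190,16,"s26.png",5)
E
```

```text
0.07 [[47.0, 30.4], [46.6, -30.7], [-45.2, -31.2], [-45.2, 31.4]] [ 0.8 -0. ] [0.5306 0.2537]
0.074 [[45.8, 29.0], [45.4, -31.8], [-45.9, -32.2], [-45.9, 30.0]] [-0.1 -1.3] [0.5299 0.2523]
0.078 [[44.7, 27.6], [44.3, -32.9], [-46.6, -33.3], [-46.7, 28.7]] [-1.1 -2.5] [0.5292 0.2509]
0.068 [0.513  0.2517] [0.5021 0.2536]
0.072 [0.5124 0.2503] [0.5063 0.2509]
0.074 [0.5121 0.2496] [0.5084 0.2496]
0.076 [0.5118 0.2489] [0.5106 0.2482]
0.08 [0.5112 0.2475] [0.5148 0.2455]
11.009105621776257
```

View pics/s26.png

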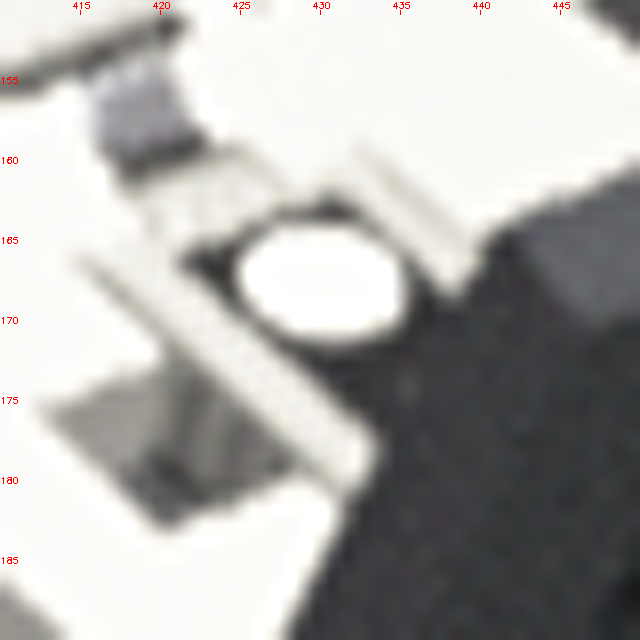

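The cassette corners give a centre within about 1.5 mm of the bay centre, and stereo puts the top at about 75 mm (74 expected). As insurance I'll press lightly on its rear half to be sure it's down.

```bash
python3 -m crank '[0,10,38,0,0,0,0, 0,10,38,0,0,0,0, 0,10,38,0,0,0,0, 0,10,38,0,0,0,0, 0,12,38,0,0,0,0, 0,12,38,0,0,0,0, 0,12,38,-10,0,0,0, 0,12,38,-20,0,0,0, 0,8,18,-20,0,0,0]'; python3 -m crank '[0,0,0,-20,0,0,0, 0,0,0,-20,0,0,0, 0,0,0,-15,0,0,0, 0,0,0,0,0,0,0]'
```

```text
t: 25.48
tool_pos: [0.5474, 0.2702, 0.1523]
orientation: [0.994, 0.107, 0.001, -0.003]
force: [0.9, 0.8, -0.2]
gripper_width: 0.0005
t: 25.82
tool_pos: [0.545, 0.2625, 0.0932]
orientation: [0.995, 0.105, -0.004, 0.0]
force: [-0.1, -0.3, -0.8]
gripper_width: 0.0002
```

```bash
python3 -m crank '[0,2,-4,-5,0,0,0, 0,0,0,-4,0,0,0, 0,0,0,-2,0,0,0, 0,0,0,0,0,0,0]'
```

```text
t: 26.15
tool_pos: [0.5508, 0.2571, 0.086]
orientation: [0.995, 0.103, 0.0, -0.0]
force: [-0.1, -0.4, 0.1]
gripper_width: 0.0006
```

```bash
python3 -m crank '[0,0,0,-3,0,0,0, 0,0,0,-1.5,0,0,0, 0,0,0,-1.5,0,0,0, 0,0,0,0,0,0,0]'
```

```text
t: 26.48
tool_pos: [0.5511, 0.2573, 0.0824]
orientation: [0.995, 0.103, 0.001, 0.0]
force: [-3.5, -2.4, 14.6]
gripper_width: 0.0005
```

Contact at tip z ≈ 74 mm with 15 N: the cassette is home and flat. Now I go up and over to behind the lid.

```bash
python3 -m crank '[0,0,0,20,0,0,0, 0,0,0,38,0,0,0, 0,0,0,38,0,0,0, 0,0,0,38,0,0,0, 0,0,0,36,0,0,0, 0,10,2,15,0,0,0, 0,25,5,0,0,0,0, 0,33,6,0,0,0,0, 0,33,6,0,0,0,0, 0,32,6,0,0,0,0]'; python3 -m crank '[0,0,0,0,0,0,0,0,0,0,0,0,0,0]'; python3 - <<'E'
from h import *
im=bot.capture("scene");crop(im,370,40,520,240,3,"s27.png",20)
E
```

```text
t: 27.32
tool_pos: [0.6852, 0.2817, 0.2652]
orientation: [0.995, 0.102, 0.001, 0.0]
force: [0.6, -0.4, -0.1]
gripper_width: 0.0007
t: 27.48
tool_pos: [0.6845, 0.2815, 0.263]
orientation: [0.995, 0.102, -0.001, 0.0]
force: [0.4, 0.3, -0.9]
gripper_width: 0.0004
```

View pics/s27.png

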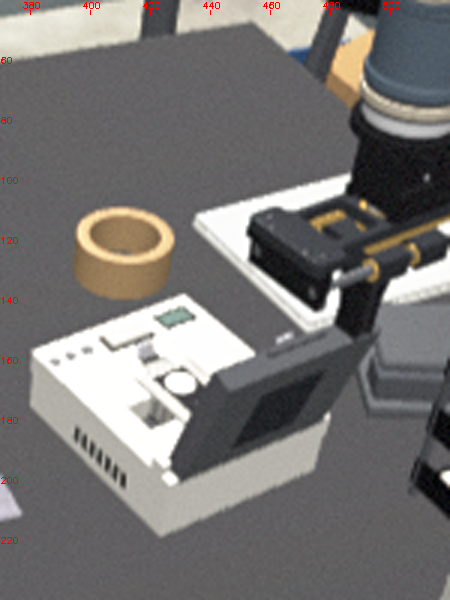

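The fingers are behind the lid. I'll lower, then push the lid forward slowly.

```bash
python3 -m crank '[0,0,0,-25,0,0,0, 0,0,0,-30,0,0,0, 0,0,0,-25,0,0,0, 0,0,0,0,0,0,0, 0,-10,-2,0,0,0,0, 0,-10,-2,0,0,0,0, 0,-8,-1.6,0,0,0,0, 0,-8,-1.6,0,0,0,0, 0,-8,-1.6,0,0,0,0]'; python3 -m crank '[0,-8,-1.6,0,0,0,0, 0,-8,-1.6,0,0,0,0, 0,-8,-1.6,0,0,0,0]'; python3 - <<'E'
from h import *
im=bot.capture("scene");crop(im,370,40,520,240,3,"s28.png",20)
E
```

```text
t: 28.28
tool_pos: [0.6394, 0.2734, 0.1864]
orientation: [0.995, 0.103, 0.001, -0.0]
force: [-0.1, 0.6, -0.0]
gripper_width: 0.0004
t: 28.53
tool_pos: [0.6149, 0.2681, 0.1848]
orientation: [0.995, 0.103, 0.0, 0.0]
force: [1.2, 0.3, 0.8]
gripper_width: 0.0005
```

View pics/s28.png

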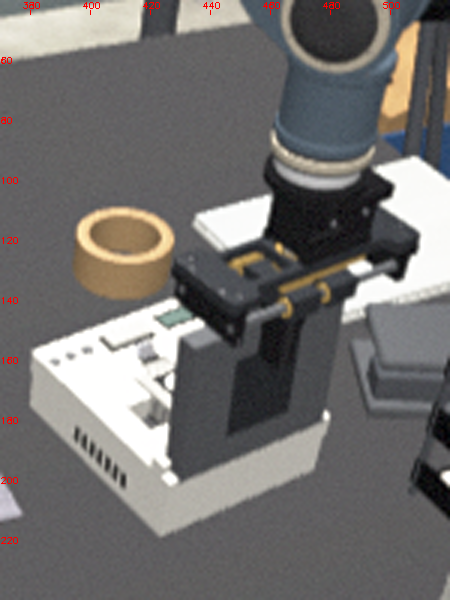

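The lid is about upright. I'll continue slowly until it comes down on its own.

```bash
python3 -m crank '[0,-8,-1.6,0,0,0,0, 0,-8,-1.6,0,0,0,0, 0,-8,-1.6,0,0,0,0, 0,-6,-1.2,0,0,0,0, 0,-6,-1.2,0,0,0,0, 0,0,0,0,0,0,0, 0,0,0,0,0,0,0]'; python3 - <<'E'
from h import *
im=bot.capture("scene");crop(im,370,40,520,240,3,"s29.png",20)
E
```

```text
t: 29.17
tool_pos: [0.5795, 0.2611, 0.1847]
orientation: [0.995, 0.103, 0.0, 0.0]
force: [-0.2, 0.0, -0.3]
gripper_width: 0.0004
```

View pics/s29.png

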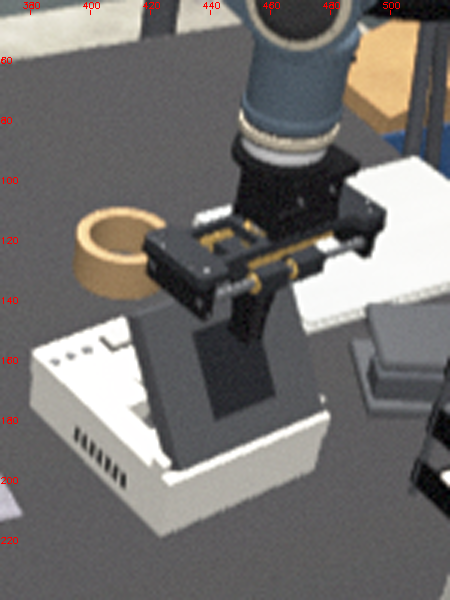

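The lid has come to rest at about 54° and nothing holds it. I'll now ride the front of its outer face down along its arc.

```bash
python3 -m crank '[0,0,0,30,0,0,0, 0,-14,-3,10,0,0,0, 0,-14,-3,0,0,0,0, 0,0,0,-15,0,0,0, 0,0,0,-15,0,0,0, 0,0,0,-8,0,0,0, 0,0,0,0,0,0,0]'
```

```text
t: 29.8
tool_pos: [0.5511, 0.2544, 0.1846]
orientation: [0.995, 0.102, -0.002, 0.001]
force: [1.4, 0.8, 0.6]
gripper_width: 0.0008
```

```bash
python3 -m crank '[0,-8,-1.6,-5,0,0,0, 0,-8,-1.6,-6,0,0,0, 0,-7,-1.4,-6,0,0,0, 0,-8,-1.6,-8,0,0,0, 0,-8,-1.6,-8,0,0,0, 0,0,0,0,0,0,0]'; python3 - <<'E'
from h import *
im=bot.capture("scene");crop(im,370,40,520,240,3,"s30.png",20)
E
```

```text
t: 30.3
tool_pos: [0.5096, 0.2466, 0.1522]
orientation: [0.995, 0.103, -0.002, 0.001]
force: [0.1, -0.6, 1.0]
gripper_width: 0.0003
```

View pics/s30.png

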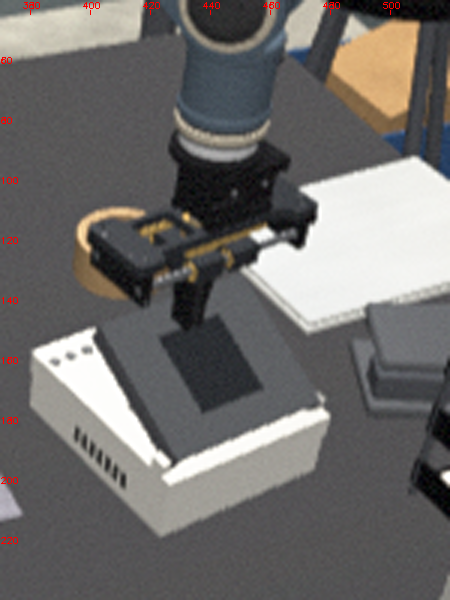

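The lid is following down, at roughly 0.5 rad. I'll continue.

```bash
python3 -m crank '[0,-6,-1,-8,0,0,0, 0,-6,-1,-9,0,0,0, 0,-5,-1,-8,0,0,0, 0,-5,-1,-8,0,0,0, 0,-3,-1,-8,0,0,0, 0,0,0,-5,0,0,0, 0,0,0,0,0,0,0]'
```

```text
t: 30.93
tool_pos: [0.4864, 0.242, 0.1063]
orientation: [0.995, 0.103, -0.001, 0.0]
force: [0.1, 1.0, -0.9]
gripper_width: 0.0006
```

```bash
python3 -m crank '[0,0,0,-3,0,0,0, 0,0,0,-2,0,0,0, 0,0,0,-2,0,0,0, 0,0,0,0,0,0,0]'
```

```text
t: 31.27
tool_pos: [0.4872, 0.2423, 0.1023]
orientation: [0.995, 0.103, -0.0, 0.001]
force: [-4.6, -3.2, 16.4]
gripper_width: 0.0004
```

```bash
python3 -m crank '[0,0,0,-1,0,0,0, 0,0,0,0,0,0,0, 0,0,0,15,0,0,0, 0,0,0,30,0,0,0, 0,0,0,35,0,0,0, 0,0,-35,30,0,0,0, 0,0,-38,0,0,0,0, 0,0,-38,0,0,0,0, 0,0,-38,0,0,0,0, 0,0,-38,0,0,0,0]'; python3 -m crank '[0,0,-38,0,0,0,0, 0,0,-30,0,0,0,0, 0,0,0,0,0,0,0]'; python3 - <<'E'
from h import *
im=bot.capture("scene");crop(im,370,110,500,240,4,"s31.png",20); cv2.imwrite("pics/s31f.png",im)
im=bot.capture("top"); cv2.imwrite("pics/t31f.png",im)
E
```

```text
t: 32.1
tool_pos: [0.4874, 0.0568, 0.2068]
orientation: [0.995, 0.103, 0.0, 0.0]
force: [1.1, -0.2, -1.3]
gripper_width: 0.0007
t: 32.35
tool_pos: [0.4873, -0.0171, 0.2062]
orientation: [0.995, 0.097, -0.001, 0.002]
force: [0.4, -0.1, -0.1]
gripper_width: 0.0005
```

View pics/s31.png

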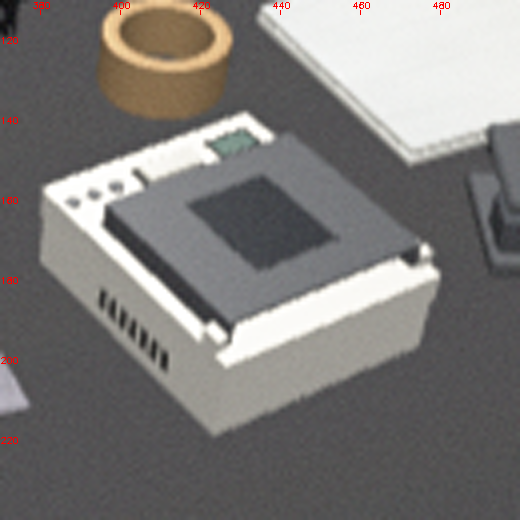

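View pics/t31f.png

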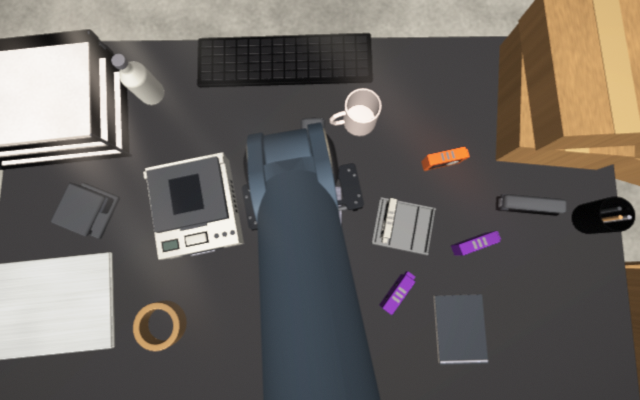

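Both views show the lid shut (top view around (187,195)), with the thin cassette, mug and mouse in place. I'll compare the lid with the starting image, then hand in.

```bash
python3 - <<'E'
from h import *
for a,b,r in(("top0","t31f",(145,245,150,262)),("scene0","s31f",(378,482,135,215))):
    A=cv2.imread(f"pics/{a}.png").astype(int);B=cv2.imread(f"pics/{b}.png").astype(int);x0,x1,y0,y1=r
    d=abs(A-B)[y0:y1,x0:x1].max(2); print(d.mean(),(d>40).sum())
bot.job_done(); print(bot.get_obs()["t"])
E
```

```text
1.0770535714285714 0
3.034495192307692 0
the job is handed in; nothing more can be done
the job is handed in; nothing more can be done
```

The thicker cassette is in the printer's bay and the lid is shut and caught. I handed the job in at about 32 s of simulated time.

- **Opening:** I pressed the release, the lid popped up to its rest, and I pushed it back slowly until it stood open on its own.
- **Cassette:** I took the thicker cassette from the rack, stood it on the mat, toppled it window-up and took it again by its long sides.
- **One hitch:** on the first try the cassette caught on the bay's rear edge and tipped about 15° nose-down in the grip. I lifted it, levelled it with the wrist, shifted it forward and lowered it home. My early estimate of the bay position was off by 1–3 mm.
- **Closing:** I pushed the lid forward until it came down by itself, then rode it down and pressed until it seated, at about 16 N.

**Last checks:**
- **Cassette position:** in the pictures its centre was within about 1.5 mm of the bay's. Its top was at about 75 mm by stereo and 74 mm by touch; 74 mm was expected.
- **Lid:** with the arm lifted clear, the printer looked the same as at the start in both cameras (no pixel differed by more than 40 of 255). I judged the catch from that and from the force, since I had no joint reading.
- **Other things:** the thin cassette and mug look unmoved. The arm partly hid the mouse in the last top picture, and I saw no sign of it being touched.

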